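# Lamp-compartment cover held short of its balance point

## Robot

A 7-joint arm with a two-finger parallel gripper is mounted at the origin on the work surface; the furniture and walls round the work are solid. World frame = base frame: x ahead of the robot, y to its left, z up, the work surface at z = 0. Lengths are in m, angles in rad, forces in N, time in s.
With the tool pointing down it reaches from about 0.425 to 0.925 m from the base axis. Payload 6.8 kg.
Tool frame: the origin (TCP) lies midway between the tips of the shut fingers; the grasp point (between the pads) lies 19 mm behind it; z points along the fingers, y is the direction in which the jaws open and shut (so a half turn about z gives the same grasp; the last joint's range is limited). The gripper opens to 85 mm and grips with 20 to 120 N. Pads are 22 mm wide; open, the fingers measure 114 mm over their backs; the gripper's body (76 mm by 85 mm) begins 54 mm behind the grasp point. The pads swing forward as they close: fully open they stand 13 mm farther back than shut.
Start: joints at [-1.333, 0.477, 0.022, 1.555, -0.011, 1.109, -0.083], TCP at [0.229, 0.635, 0.202] pointing down, gripper open.
Joint ranges: [-2.96, 2.96], [-0.34, 2.1], [-1.41, 1.46], [0.24, 2.44], [-1.37, 4.51], [0.17, 1.92], [-2.96, 2.96]. Speed limits (rad/s): [2.39, 2.39, 3.14, 3.14, 3.14, 3.14, 3.14].

## Interface

Orientations are given as a unit quaternion [w, x, y, z].
In Python, from station import status, eyes, workorder gives the robot as it stands. The module is installed in compiled form; this text tells all that it offers.
- The arm moves only by the shell command python3 -m jog 'ROWS' [FORCE]. ROWS is text: rows parted by semicolons, each of 7 numbers parted by spaces: the shift along the tool's x, y, z in m, then the turn, a rotation vector about the tool's x, y, z in degrees, then the finger opening in m, from 0 to 0.0854. In form: dx dy dz rx ry rz jaw; .... A call has 1 to 5 rows; each row is the pose to reach, as a shift and turn from the pose commanded when the call began, along the tool's axes at that moment; what a row does not reach only later rows make up. A row lasts 1/10 s, in which the tool goes at most 50 mm and 8.59 degrees, less where a joint would pass 70% of its speed; a pose out of reach is approached as far as the arm can. A call with a gripper value outside its range is refused whole. The fingers move at their own pace and stop on an object; FORCE is the grip in N (left out, the last holds). Time passes only in rows, so rows that repeat a pose let the fingers close. It gives the time, the measured TCP pose, the force and the opening at its end, in the units of the state.
- status.get_obs(): the state, without advancing time (a new reading comes with each control period).
- eyes.read_camera(name): name is "scene" or "top" or "wrist"; returns a dict with "image" (400x640x3 uint8, red, green, blue), "intrinsics" (3x3 intrinsics, pixels), "position" and "orientation" of the camera in the world. Camera axes: x right, y up, looking along -z (the intrinsics and any distortion apply to the point x, -y, -z); pixel columns grow to the right and rows downward; lengths in m; the calibration is good to about 2 mm. A picture is of the moment at which its call begins. There is no depth.
- workorder.hand_in(): hands the job in, once; it reports no verdict.
The state is a dict: "t": time; "q": joint angles; "joint_vel": joint speeds; "joint_torque": joint torques, N m; "eef_pos": TCP position; "tool_rot": TCP orientation; "contact_force": force on the tool from outside, world axes, zero at the start; "torque": the same for the moment, N m; "gripper_width": opening from 0.0 (shut) to 1.0 (fully open).
Only numpy, scipy, OpenCV 4.12 (cv2) and the standard library are available. Lean on these libraries where they do the work, as an engineer would, in place of code of your own. Each camera call takes 0.05 s, during which the arm holds its last target.

## Task

The lamp compartment's sprung cover is held shut by the tongue of a captive slotted screw: take the flat-blade driver from its stand, use it to turn the screw anticlockwise as far as it goes so that the tongue clears the cover, and put the driver back upright in the stand. Then raise the cover by its bar a little past its balance point (the index rib on the right cheek), without letting it fly up towards its open stop, and bring it back to just below that point, no more than about ten degrees. Finish while still holding it there at rest, so that it would drop shut if let go; touch the screw only with the driver and leave the bottles and the beaker alone.

Things in the scene. Friction and masses are not known exactly. Their poses are not given: they have to be found in the camera images.
- cover_bar (a point): middle of the cover's handle: a round steel bar 12 mm thick and 100 mm long, parallel to the hinge (along this point's y axis), carried at its two ends by 10 mm rods. With the cover shut it lies 37 mm in front of the cover's front edge and 22 mm above the cover's top, 117 mm above the worktop, with free air below. The point turns with the cover.
- cover_hinge (a point): point on the cover's hinge axis, in the middle of the compartment's width, 87 mm above the worktop. Its y axis is the hinge axis, its -x axis points to the compartment's front, z up. The bar's middle lies 215 mm in front of it, 30 mm above it and 30 mm to its -y side when the cover is shut, and moves round the hinge axis as the cover turns.
- cover (a joint): hinge angle of the cover in rad: 0 shut, grows as the front edge rises, open stop at 1.4. Balance point at 0.90 (about 52 degrees): below it the cover falls shut by itself, above it the spring swings it up to its stop. Pull needed at the bar: about 1.1 N when shut, 0.4 N at 0.7, nil at 0.90; it pushes open with 0.7 N at 1.2. While the tongue is over it the cover lifts only about 0.02 rad.
- cover_panel: the sprung cover of the grey lamp compartment with its handle bar: grey steel plate 176 x 236 x 5 mm, about 0.8 kg with hinge; hinged along its far edge. The compartment is fixed, 190 x 240 x 89 mm (x, y, z); a grey cheek plate beside the cover's right end at the hinge bears a small steel rib that slopes at the balance angle. Origin as point cover_hinge, turning with the cover.
- screw (a joint): turn of the captive screw in rad: 0 = tongue straight over the cover; grows anticlockwise seen from above; stop at 1.3. Starts between 0 and 0.25. The tongue is clear of the cover from 1.05 on. About 0.04 N m of friction; it stays where it is left. The blade has about 0.15 rad of play in the slot, so the driver must turn that much farther than the screw; pressing lightly on past the stop does no harm.
- screw_slot (a point): middle of the slot's mouth, on top of the screw head, 110.5 mm above the worktop; z up along the screw's axis, x along the slot and in the tongue's direction; turns with the screw. Slot: 22 mm long with open ends, 5.5 mm wide, 6 mm deep.
- screw_head: the steel screw head, 26 mm across and 14 mm high, with its slot and tongue (8 mm wide, reaching 22 mm from the axis), on a lug in front of the compartment, 85 mm to the +y side of its middle and 13 mm in front of the cover's edge. Origin on its axis, 32.5 mm below the slot's mouth.
- driver_handle (a point): centre of the driver's square grey handle, 24 x 24 mm and 66 mm high, corners rounded. z along the driver, from blade to handle. x along the blade's width. The handle's flats face x and y. The blade's tip lies 88 mm below this point; a collar 34 mm across lies from 38 to 32 mm below it and rests on the stand. Below the collar a 10 mm round shank. The driver stands upright in the stand at any turn about z; 0.09 kg.
- driver_tip (a point): middle of the driver's blade tip, axes as driver_handle. Blade 18 mm wide, 3.2 mm thick, its last 4 mm 2.2 mm thick.
- driver: the flat-blade driver, 121 mm long, grey square handle; origin at the blade's tip, z towards the handle.
- stand_hole0 (a point): middle of the mouth of the hole in the driver's stand, a fixed aluminium block 64 x 64 x 60 mm high. Round hole 22 mm across, straight through. With the driver home its collar rests on the block and its tip lies 50 mm below this point.
- beaker: bystander: small glass beaker, 53 x 59 x 68 mm, origin under its centre
- dropper: bystander: brown dropper bottle with black cap, 30 x 30 x 75 mm, origin under its centre
- white_bottle: bystander: small white bottle with white cap, 37 x 37 x 88 mm, origin under its centre
Mind the look-alikes: they are no part of the job. What is meant by the driver is not pink or turquoise, and is the smaller of those in its own colour.

How it is judged:
On the way, in this order (a step that is already met when the one before it is completed fails the run):
1. the screw is turned clear of the cover (at least 1.08 rad) with the driver's blade in its slot (value of joint screw above 1.08 rad and distance between driver_tip and screw_slot below 0.015 m), for 0.1 s.
2. the driver stands upright in its stand, let go (horizontal distance between driver_tip and stand_hole0 below 0.012 m and z of driver_tip in the frame of stand_hole0 below -0.045 m and angle between driver's own z axis and vertical below 0.12 rad and contact force between the fingers and driver below 0.05 N), for 0.2 s.
3. the fingers have raised the cover past its balance point (over 0.93 rad) (value of joint cover above 0.93 rad and contact force between the fingers and cover_panel above 0.03 N), for 0.1 s.
At the end, for the whole second after the job is handed in: The fingers hold the cover at rest between 0.70 and 0.88 rad (0.02 to 0.20 below its balance point of 0.90), nothing else carrying it; the screw stays at 1.05 rad or more; the driver stands in its stand, within 12 mm of the hole's axis, at least 45 mm deep, within 0.12 rad of upright, let go (all of step 2 and value of joint cover between 0.7 and 0.88 rad and velocity of joint cover between -0.05 and 0.05 rad/s and contact force between the fingers and cover_panel above 0.03 N and contact force between driver and cover_panel below 0.05 N and value of joint screw above 1.05 rad); the arm keeps its last pose, push and grip.
It fails at once if the cover flies up towards its open stop (over 1.25 rad) (value of joint cover above 1.25 rad).
It fails at once if the fingers push on the screw (over 1 N) (contact force between the fingers and screw_head above 1 N).
It fails at once if a bystander is moved by more than 30 mm or tipped (distance of any of beaker, dropper, white_bottle from where it was at the start of the episode above 0.03 m or angle between any of beaker, dropper, white_bottle's own z axis and vertical above 0.5 rad).
It also fails if it takes over 58 s, if anything falls off the work surface, if the arm or the gripper's body presses on something with over 40 N, if the wrist force passes 120 N, or if a joint passes its speed limit or range.

## Working session

There is one attempt and no reset: what is moved stays moved. The work goes in short steps, Python scripts to look and compute and a shell command to move; the robot and the scene stay as the last step left them, time stands still between calls to the robot, and variables do not carry over. Pictures are saved under pics/ and viewed, and the job is handed in when it is done.

```bash
mkdir -p pics; cat > h.py <<'E'
import numpy as np, cv2
from scipy.spatial.transform import Rotation as R
def rot(q): return R.from_quat([q[1],q[2],q[3],q[0]]).as_matrix()
def cam(n):
    from station import eyes
    d=eyes.read_camera(n); return d
def ray(d,u,v):
    K=np.array(d["intrinsics"]); x=np.linalg.inv(K)@[u,v,1]; 
    return np.array(d["position"]), rot(d["orientation"])@np.array([x[0],-x[1],-x[2]])
def onz(d,u,v,z):
    o,r=ray(d,u,v); return o+r*(z-o[2])/r[2]
def proj(d,p):
    c=rot(d["orientation"]).T@(np.array(p)-np.array(d["position"])); K=np.array(d["intrinsics"])
    x=K@np.array([c[0],-c[1],-c[2]]); return x[:2]/x[2]
def save(d,f,crop=None,s=1):
    im=d["image"][:,:,::-1]
    if crop: im=im[crop[1]:crop[3],crop[0]:crop[2]]
    cv2.imwrite(f,cv2.resize(im,None,fx=s,fy=s,interpolation=cv2.INTER_CUBIC))
E
python3 - <<'E'
from h import *
import pickle
from station import status
print(status.get_obs())
for n in ("scene","top","wrist"):
    d=cam(n); save(d,f"pics/{n}0.png"); pickle.dump(d,open(f"{n}0.pkl","wb")); print(n,d["position"],d["orientation"],d["intrinsics"],[k for k in d])
E
```

```text
{'t': 0.0, 'q': array([-1.33314181,  0.47781926,  0.02236425,  1.55643301, -0.0114835 ,
        1.10927508, -0.08310659]), 'joint_vel': array([ 0.00062565, -0.00079962,  0.00027941, -0.00137635, -0.00059038,
       -0.0004511 ,  0.00088005]), 'joint_torque': array([-2.40086956e-04, -5.96471000e+01,  1.60790976e+00, -2.81190044e+01,
        1.24897700e-02,  9.53016628e-03, -6.20962268e-06]), 'eef_pos': array([0.22858533, 0.63445025, 0.20112117]), 'tool_rot': array([-7.56644229e-05,  1.72016974e-01,  9.85093572e-01, -8.99920128e-04]), 'contact_force': array([ 0.55322985, -0.0256403 ,  0.47455149]), 'torque': array([-0.02453712, -0.02556001, -0.02429858]), 'gripper_width': 0.9996239337161681}
scene [ 0.0462835  -0.50302462  0.79494202] [ 0.84660758  0.34086248 -0.15088407 -0.37987152] [[387.07655559   0.         314.09658535]
 [  0.         387.07655559 205.33326263]
 [  0.           0.           1.        ]] ['image', 'intrinsics', 'position', 'orientation']
top [ 0.35036133 -0.0562355   1.17392026] [ 0.71298054  0.06477662 -0.05371578 -0.69611591] [[396.7175149    0.         319.36081649]
 [  0.         396.7175149  202.88434396]
 [  0.           0.           1.        ]] ['image', 'intrinsics', 'position', 'orientation']
wrist [0.16346509 0.65777182 0.37361694] [ 0.81019528 -0.11299719 -0.07870738  0.56975467] [[319.25864677   0.         325.01179645]
 [  0.         319.25864677 198.44554214]
 [  0.           0.           1.        ]] ['image', 'intrinsics', 'position', 'orientation']
```

View pics/scene0.png

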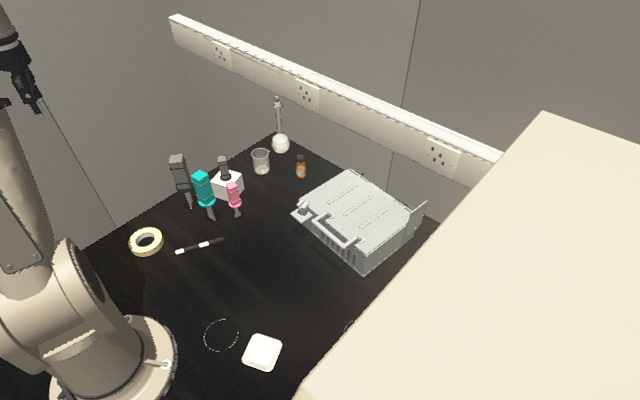

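View pics/top0.png

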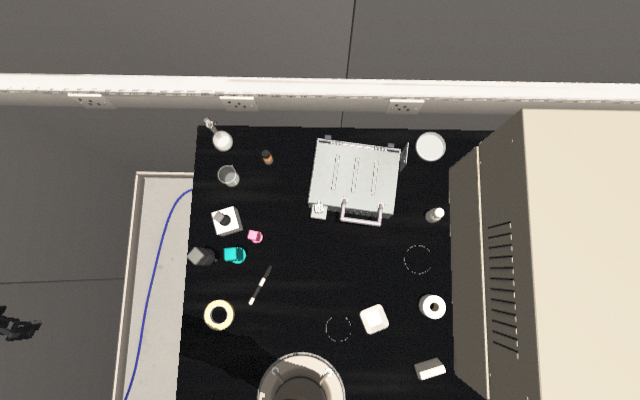

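View pics/wrist0.png

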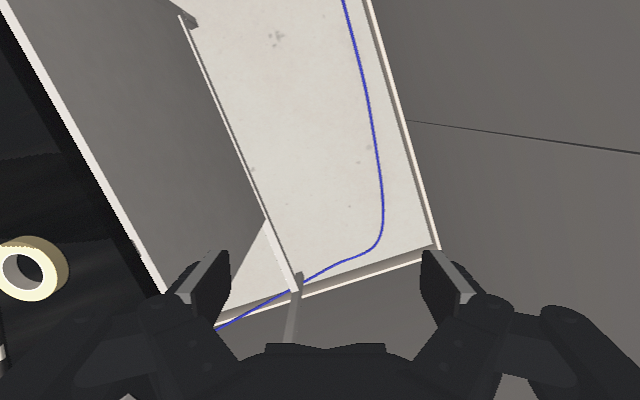

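Candidate drivers in the scene picture are: the grey one standing in the white block (224,170), a taller dark-grey one (180,175), a turquoise one (203,188) and a pink one (234,193). The smaller grey one, in the block, fits the description. I'll confirm it in enlarged crops.

```bash
python3 - <<'E'
from h import *
import pickle
s=pickle.load(open("scene0.pkl","rb")); t=pickle.load(open("top0.pkl","rb"))
a=cv2.resize(s["image"][145:225,160:260,::-1],(500,400),interpolation=cv2.INTER_CUBIC)
b=cv2.resize(t["image"][195:275,180:280,::-1],(500,400),interpolation=cv2.INTER_CUBIC)
cv2.imwrite("pics/c1.png",cv2.resize(np.hstack([a,b]),(800,320)))
a=cv2.resize(t["image"][125:235,295:415,::-1],(780,715)[:2],interpolation=cv2.INTER_CUBIC)
cv2.imwrite("pics/c2.png",cv2.resize(a,(648,594)))
b=s["image"][160:280,280:430,::-1]
cv2.imwrite("pics/c3.png",cv2.resize(b,(750,600),interpolation=cv2.INTER_CUBIC))
E
```

```text
(no output)
```

View pics/c1.png

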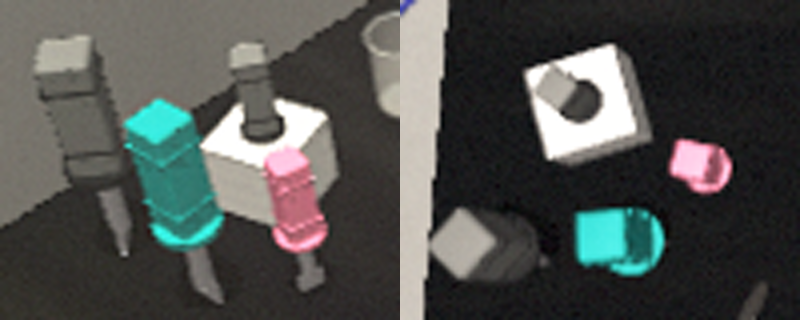

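View pics/c2.png

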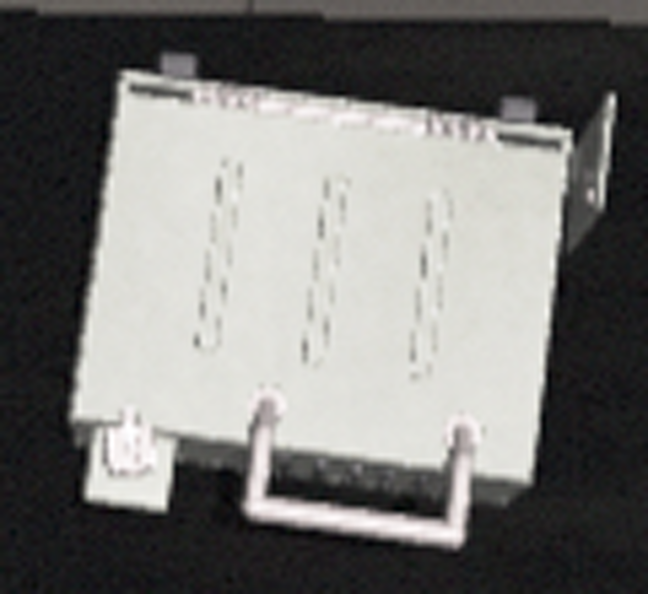

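View pics/c3.png

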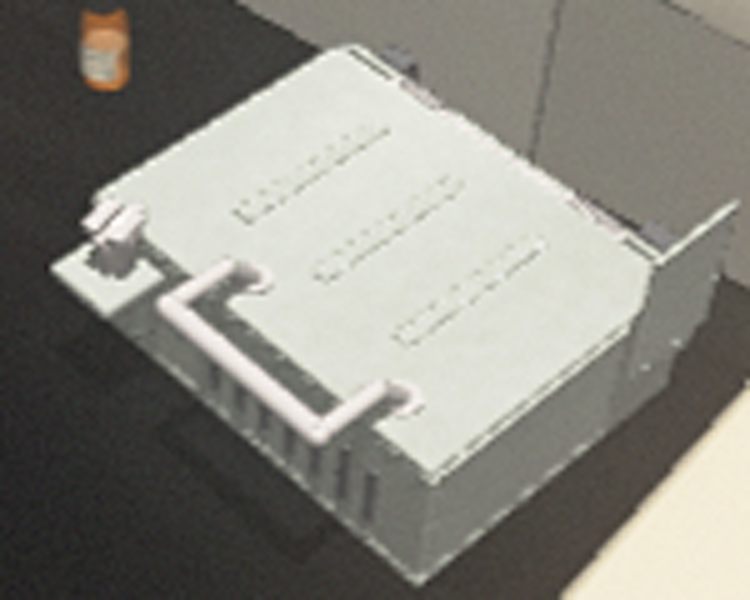

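The grey driver in the white block, at scene (224,170) and top (222,218), is clearly smaller than the grey one at (180,175), so it's the one meant. Next I measure the stand, handle, cover and bar.

```bash
python3 - <<'E'
from h import *
import pickle
t=pickle.load(open("top0.pkl","rb")); s=pickle.load(open("scene0.pkl","rb"))
def blob(d,crop,lo,hi,name):
    x0,y0,x1,y1=crop; im=d["image"][y0:y1,x0:x1].astype(int); 
    k=8
    big=cv2.resize(d["image"][y0:y1,x0:x1],None,fx=k,fy=k,interpolation=cv2.INTER_CUBIC).astype(int)
    g=big.mean(2); m=((g>lo)&(g<=hi)).astype(np.uint8)
    cs,_=cv2.findContours(m,cv2.RETR_EXTERNAL,cv2.CHAIN_APPROX_NONE)
    c=max(cs,key=cv2.contourArea)
    return c[:,0,:]/k+[x0,y0]-0.5+0.5/k
c=blob(t,(205,200,245,240),195,256,"stand")
h=cv2.convexHull(c.astype(np.float32)); r=cv2.minAreaRect(h); bx=cv2.boxPoints(r)
print("stand px",r); P=np.array([onz(t,*p,0.06) for p in bx]); print(P.mean(0),np.linalg.norm(P-np.roll(P,1,0),axis=1)); e=P[1]-P[0]; print("yaw",np.degrees(np.arctan2(e[1],e[0])))
# print pixel intensities
g=t["image"][208:230,208:242].mean(2).astype(int)
for r in g: print(' '.join('%3d'%v for v in r))
E
```

```text
stand px ((224.72483825683594, 220.0319061279297), (23.263145446777344, 23.31761360168457), 74.1974868774414)
[0.48353886 0.23083128 0.06      ] [0.06714986 0.06597759 0.06725809 0.06534187]
yaw -72.56832974291677
 20  29  21  21  22  28  26  20  23  25  23  19  25  23  25  62 150 179 248 251 252 254 254 254 254 249 108 102  71  24  23  26  26  22
 24  17  28  21  26  23  23  25  28  24  23  31  63 162 223 248 251 252 254 254 254 254 254 254 254 254 115 118 109  73  19  28  25  28
 28  30  26  21  28  24  21  26  36  99 164 221 249 252 254 254 254 254 254 254 254 254 254 254 254 254 185 120 119 106  20  24  26  25
 21  25  22  25  23  61 150 175 245 192 172 215 252 254 254 254 254 254 254 254 254 254 254 254 254 254 215 120 121 111  49  21  26  22
 26  22  39 101 174 247 251 250 241 187 159 142 208 251 244 254 254 254 254 254 254 254 254 254 254 254 249 110 121 112  66  24  25  25
 27  21  45 153 252 254 254 249 175 164 165 156 149 193 147 247 254 254 254 254 254 254 254 254 254 254 254 150 121 116  97  27  26  23
 19  25  31 154 254 254 254 210 165 164 170 169 167 157 126 151 225 22
[... 1405 characters left out ...]
 254 186 117 118  94
 27  25  22  26  19  53 178 254 254 254 254 254 254 246 207 144  96 106 160 222 252 254 254 254 254 254 254 254 254 254 216 118 119 111
 18  27  23  26  13  26 126 252 254 254 254 254 254 254 253 250 249 249 251 254 254 254 254 254 254 254 254 254 254 254 251 118 117 113
 21  25  25  23  25  24  93 231 254 254 254 254 254 254 254 254 254 254 254 254 254 254 254 254 254 254 254 254 254 253 246 122 120 111
 25  26  27  24  17  22  61 186 254 254 254 254 254 254 254 254 254 254 254 254 254 254 254 254 254 254 249 249 234 211 178 125 128 123
 28  28  19  27  27  22  35 156 254 254 254 254 254 254 254 254 254 254 254 254 254 254 254 249 248 232 183 177 132 132 131 131 133 129
```

```bash
python3 - <<'E'
from h import *
import pickle
t=pickle.load(open("top0.pkl","rb"))
m=np.zeros((400,640),np.uint8); g=t["image"].mean(2)
m[(g>138)&(g<=200)]=1
z=np.zeros_like(m); cv2.fillPoly(z,[np.array([[212,217],[217,210],[224,216],[219,223]])],1)
m&=z
ys,xs=np.nonzero(m); r=cv2.minAreaRect(np.c_[xs,ys].astype(np.float32)); print(r)
bx=cv2.boxPoints(r); P=np.array([onz(t,*p,0.131) for p in bx]); print(P.mean(0),np.linalg.norm(P-np.roll(P,1,0),axis=1)); e=P[1]-P[0]; print("handle yaw",np.degrees(np.arctan2(e[1],e[0])))
print('centroid',onz(t,xs.mean(),ys.mean(),0.131))
# cover: corners from crop c2 scale 5.4
f=lambda u,v:(295+u/5.4-0.0,125+v/5.4)
C={k:onz(t,*f(*p),h) for k,p,h in (("BL",(122,72),.095),("BR",(572,130),.095),("FL",(74,420),.095),("FR",(530,484),.095),("barL",(256,510),.117),("barR",(454,535),.117),("screw",(129,445),.1105))}
for k,v in C.items(): print(k,v)
print(np.linalg.norm(C["BL"]-C["BR"]),np.linalg.norm(C["FL"]-C["FR"]),np.linalg.norm(C["FL"]-C["BL"]))
for a,b in (("BR","BL"),("FR","FL"),("barR","barL"),("FL","BL"),("FR","BR")):
    e=C[b]-C[a]; print(a,b,np.degrees(np.arctan2(e[1],e[0])))
E
```

```text
((218.02000427246094, 216.14002990722656), (8.600000381469727, 8.600000381469727), 36.869895935058594)
[0.48491378 0.23108969 0.131     ] [0.0234719  0.02258345 0.02353766 0.02252726]
handle yaw -33.64047750835143
centroid [0.48427574 0.23090708 0.131     ]
BL [ 0.71847073 -0.02731709  0.095     ]
BR [ 0.69173454 -0.26274338  0.095     ]
FL [ 0.53251781 -0.00757654  0.095     ]
FR [ 0.50488431 -0.23980007  0.095     ]
barL [ 0.48555264 -0.10029782  0.117     ]
barR [ 0.47537872 -0.19839261  0.117     ]
screw [ 0.51779185 -0.03629922  0.1105    ]
0.23693956960571122 0.23386187927473345 0.18699780001249583
BR BL 83.52096197964923
FR FL 83.21398217511602
barR barL 84.07873040124194
FL BL -6.0597586624607915
FR BR -7.000296265725639
```

```bash
cat >> h.py <<'E'
def go(x,y,z,jawyaw=None,Rt=None):
    """shift (tool axes) and turn to reach tcp pose pointing down with jaw (tool y) at jawyaw deg (or +180)"""
    from station import status
    o=status.get_obs(); T=rot(o["tool_rot"]); p=np.array(o["eef_pos"])
    cur=np.degrees(np.arctan2(T[1,1],T[0,1]))
    if jawyaw is not None:
        a=np.radians(jawyaw); Y=np.array([np.cos(a),np.sin(a),0]); Z=np.array([0,0,-1.]); Rt=np.c_[np.cross(Y,Z),Y,Z]
    if Rt is None: Rt=T
    rv=np.degrees(R.from_matrix(T.T@Rt).as_rotvec())
    print("t",round(o["t"],2),"tcp",p.round(4),"jawyaw",cur.round(2),"q7",o["q"][6].round(3),"F",o["contact_force"].round(2),"w",o["gripper_width"].round(4))
    print("shift",(T.T@(np.array([x,y,z])-p)).round(4),"turn",rv.round(2))
E
python3 - <<'E'
from h import *
import pickle
t=pickle.load(open("top0.pkl","rb"))
for n,p,z in (("pink",(252,236),.1),("turq",(232,255),.13),("grey",(195,256),.15)): print(n,onz(t,*p,z))
go(0.42,0.31,0.36,56.4)
go(0.42,0.31,0.36,146.4)
E
```

```text
pink [0.43675523 0.14341069 0.1       ]
turq [0.38337195 0.18765744 0.13      ]
grey [0.37784774 0.27820978 0.15      ]Traceback (most recent call last):
  File "<stdin>", line 5, in <module>
  File "h.py", line 28, in go
    print("t",round(o["t"],2),"tcp",p.round(4),"jawyaw",cur.round(2),"q7",o["q"][6].round(3),"F",o["contact_force"].round(2),"w",o["gripper_width"].round(4))
                                                                                                                                 ^^^^^^^^^^^^^^^^^^^^^^^^
AttributeError: 'float' object has no attribute 'round'
```

```bash
sed -i 's/o\["gripper_width"\].round(4)/round(float(o["gripper_width"]),4)/' h.py
python3 - <<'E'
from h import *
go(0.40,0.35,0.40,56.4)
E
```

```text
t 0.15 tcp [0.2286 0.6346 0.2013] jawyaw 70.19 q7 -0.083 F [-0.17 -1.68  0.67] w 0.9969
shift [-0.2577 -0.2099 -0.1983] turn [-0.08  0.02 13.79]
```

```bash
python3 -m jog '0 0 -0.05 0 0 0 0.0854; -0.03 -0.02 -0.1 0 0 5 0.0854; -0.06 -0.05 -0.13 0 0 10 0.0854; -0.1 -0.08 -0.15 0 0 13.8 0.0854; -0.14 -0.11 -0.16 0 0 13.8 0.0854'
python3 - <<'E'
from h import *
go(0.435,0.245,0.30,56.4)
E
```

```text
t: 0.65
eef_pos: [0.3147, 0.4973, 0.3599]
tool_rot: [0.0, 0.289, 0.957, 0.001]
contact_force: [0.5, 0.1, 0.8]
gripper_width: 1.002
t 0.65 tcp [0.3147 0.4973 0.3599] jawyaw 56.36 q7 -0.102 F [0.52 0.09 0.8 ] w 1.0016
shift [-0.24   -0.1436  0.0593] turn [ 0.16 -0.04 -0.04]
```

```bash
python3 -m jog '-0.05 -0.02 0 0 0 0 0.07; -0.1 -0.05 0 0 0 0 0.06; -0.15 -0.08 0.01 0 0 0 0.06; -0.2 -0.1 0.03 0 0 0 0.06; -0.24 -0.12 0.04 0 0 0 0.06'
python3 -m jog '-0.043 -0.01 0 0 0 0 0.06; -0.043 -0.01 0 0 0 0 0.06'
python3 - <<'E'
from h import *
import pickle
go(0.484,0.231,0.32,56.4)
d=cam("wrist"); pickle.dump(d,open("w1.pkl","wb")); save(d,"pics/w1.png"); print(proj(d,[.484,.231,.131]),proj(d,[.484,.231,.06]))
E
```

```text
t: 1.15
eef_pos: [0.4364, 0.283, 0.3233]
tool_rot: [0.0, 0.289, 0.957, 0.0]
contact_force: [0.6, 0.7, 0.2]
gripper_width: 0.705
t: 1.35
eef_pos: [0.4699, 0.246, 0.3236]
tool_rot: [0.001, 0.294, 0.956, -0.001]
contact_force: [-0.1, 0.5, -0.1]
gripper_width: 0.702
t 1.35 tcp [0.4699 0.246  0.3236] jawyaw 55.77 q7 0.418 F [-0.14  0.47 -0.1 ] w 0.7025
shift [-0.0201 -0.0045  0.0036] turn [-0.07  0.14 -0.63]
[321.62287178 186.41569594] [322.1841361  174.22053318]
```

View pics/w1.png

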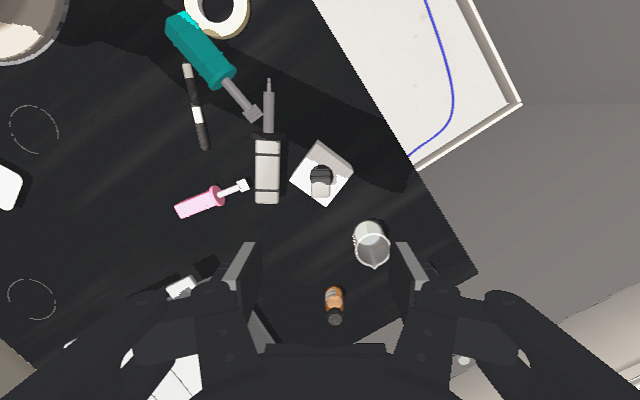

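```bash
python3 - <<'E'
from h import *
import pickle
s=cam("scene"); save(s,"pics/s1.png"); 
t=cam("top"); save(t,"pics/t1.png",(170,120,330,280),3)
E
```

```text
(no output)
```

View pics/s1.png

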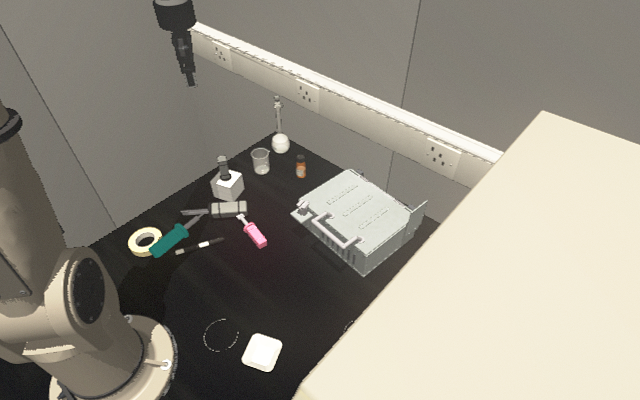

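View pics/t1.png

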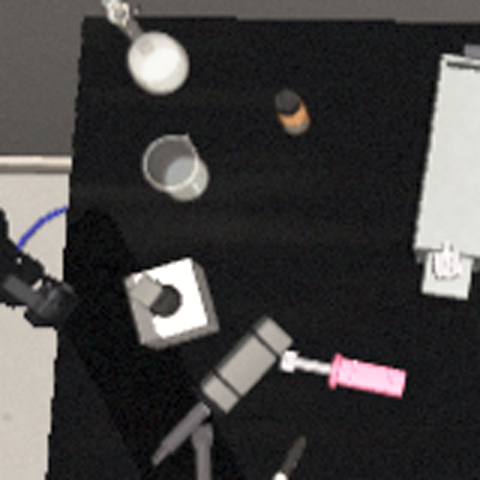

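The three look-alikes were only balanced on their tips and have toppled by themselves. The large grey one lies at top (252,242), with its handle pointing away from the stand. The driver still stands in the block, with its handle top at wrist (320,190). Next is a close look.

```bash
python3 - <<'E'
from h import *
import pickle
d=pickle.load(open("w1.pkl","rb")); save(d,"pics/w1c.png",(280,130,365,215),7)
g=d["image"][160:215,295:350].mean(2).astype(int)
for r in g[12:45,8:45]: print(' '.join('%3d'%v for v in r))
E
```

```text
247 247 247 247 247 249 255 188  74  82  89  85  85  84  87  85  85  86  84  86  86  85  86  86  86  87  76  49  31 116 185 202 197 196 196 197 198
247 247 247 247 247 249 255 114  88  91  88  86  84  84  85  85  85  86  85  86  87  87  85  85  86  87  79  57  33  84 166 201 195 194 193 194 192
247 247 247 247 248 250 255 125  90  88  85  84  85  87  86  85  85  85  87  86  86  86  86  86  86  85  79  59  34  54 156 201 193 205 217 214 204
247 247 247 247 248 251 245  64  84  83  86  86  86  87  87  85  86  86  78  71  70  71  71  70  70  69  71  57  36  29 149 199 193 255 252 251 252
247 247 247 247 248 252 247  55  36  50  60  61  58  62  62  61  61  61  62  62  64  69  74  75  75  64  46  37  34  31 115 178 197 188 251 249 249
247 247 247 247 248 252 201  59  69  87  88  88  87  87  88  87  88  87  86  88  86  85  86  85  87  88  77  52  36  33 116 180 195 201 250 248 248
247 247 247 247 248 251 255  56  73  85  85  85  87  87  89  89  87  88  88  89  89  90  89  89  89  87  86  65  35  55 157 201 192 254 250 248 247
247 247 247 247 248 250 255  63  82 101 104 103 103 103 102 103 
[... 3083 characters left out ...]
  40  31  20 242 255 252 249 248 247 247 247 247 247 247 247 248 250 255 248  23  36  42  45  46  45  45  45
 41  42  43  43  40  41  41  42  42  43  42  39  32  25 171 255 255 250 248 247 247 247 247 247 248 249 255 244  21  37  43  44  44  42  45  47  45
 42  41  44  41  43  41  40  41  43  42  42  41  39  35  27  93 250 255 251 248 248 247 247 247 249 254 255  97  34  42  43  45  46  45  48  45  46
 43  41  44  43  38  41  43  42  42  44  43  42  43  41  38  32  21 173 255 252 249 248 247 248 252 255  93  31  41  46  43  44  45  43  44  46  48
 41  44  42  41  43  42  43  40  44  41  42  41  43  43  42  40  34  27 172 255 255 250 249 251 255 177  28  38  44  44  44  44  47  43  46  46  48
```

View pics/w1c.png

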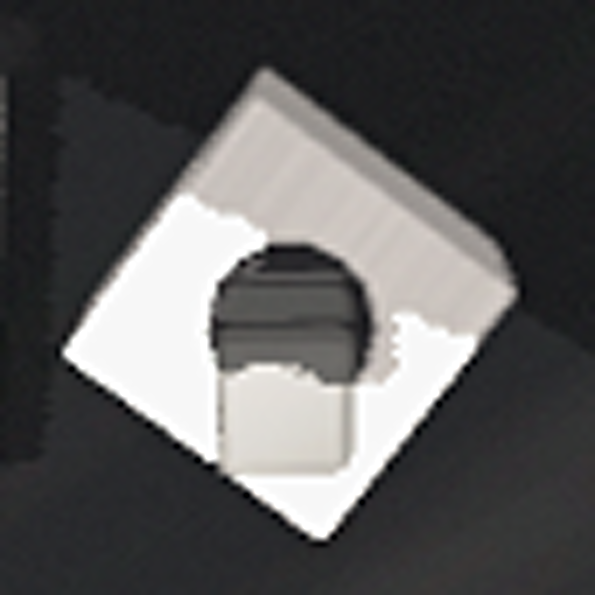

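```bash
python3 - <<'E'
from h import *
import pickle
d=pickle.load(open("w1.pkl","rb"))
print(onz(d,320.2,188,.131), onz(d,320.2,187,.131))
x0=280;y0=130
# stand top corners px from crop
cs=[(265,95),(515,292),(322,543),(62,352)]
P=np.array([onz(d,x0+u/7-.5,y0+v/7-.5,.06) for u,v in cs]);print(P,P.mean(0))
go(.4845,.231,.10,55.9)
E
```

```text
[0.48464304 0.22853079 0.131     ] [0.48364332 0.22921623 0.131     ]
[[0.44491514 0.2497925  0.06      ]
 [0.50455026 0.26879835 0.06      ]
 [0.52617339 0.20793592 0.06      ]
 [0.46398821 0.18746244 0.06      ]] [0.48490675 0.2284973  0.06      ]
t 1.5 tcp [0.4658 0.2533 0.3235] jawyaw 56.39 q7 0.415 F [-0.57 -0.22  0.24] w 0.7021
shift [-0.028  -0.0082  0.2235] turn [-0.   -0.03  0.49]
```

```bash
python3 -m jog '-0.015 -0.005 0.03 0 0 0 0.06; -0.028 -0.009 0.07 0 0 0 0.06; -0.028 -0.009 0.11 0 0 0 0.06; -0.028 -0.009 0.15 0 0 0 0.06; -0.028 -0.009 0.15 0 0 0 0.06'
python3 - <<'E'
from h import *
import pickle
go(.4845,.230,.089,56.4)
d=cam("wrist"); save(d,"pics/w2.png",(200,100,440,300),3)
E
```

```text
t: 2.0
eef_pos: [0.48, 0.2297, 0.169]
tool_rot: [-0.003, 0.288, 0.958, -0.004]
contact_force: [-1.5, 0.1, -0.3]
gripper_width: 0.702
t 2.0 tcp [0.48   0.2297 0.169 ] jawyaw 56.57 q7 0.531 F [-1.46  0.1  -0.28] w 0.7016
shift [-0.0039  0.0034  0.0799] turn [-0.52 -0.25  0.17]
```

View pics/w2.png

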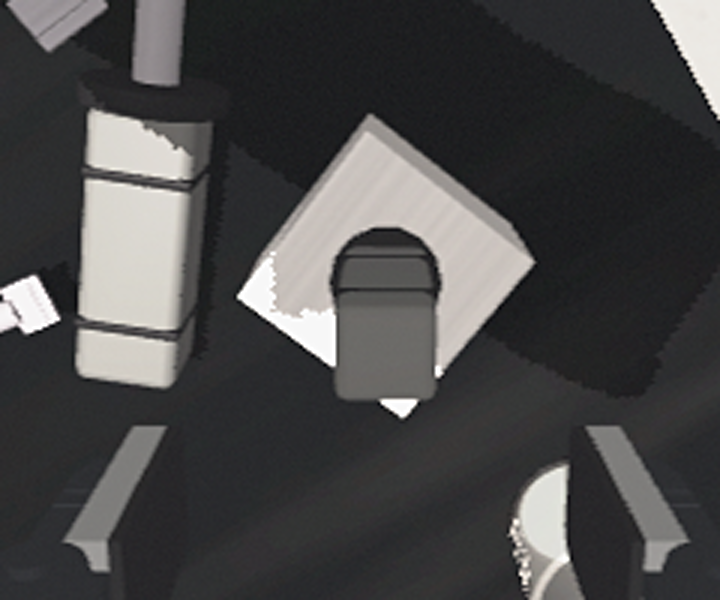

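```bash
python3 - <<'E'
from h import *
import pickle
d=cam("wrist"); pickle.dump(d,open("w2.pkl","wb")); save(d,"pics/w2b.png",(200,100,440,300),3)
g=d["image"].mean(2).astype(int); print(g[225,305:350]); print(g[185:245,325])
for uv in ((329,215),(328.5,216)): print(onz(d,*uv,.131))
go(.4845,.230,.089,56.4)
E
```

```text
[ 43  42  41  51  82 100 101 104 105 105 105 105 105 105 105 104 105 103
 104 105 104 104 105 105 104 103 105 105 103 105 105 104 103 103 102 100
  94  69  39  44  45  47  46  46  45]
[ 84  86  85  86  87  87  86  86  47  87  87  87  87  90  98 103 104 106
 107 106 105 105 107 106 106 106 106 107 105 106 106 106 105 107 106 105
 105 105 106 104 104 104 103  93 139 255 255  89  34  44  44  43  44  46
  45  45  43  45  47  48]
[0.48631027 0.23045968 0.131     ]
[0.48673856 0.22975716 0.131     ]
t 2.1 tcp [0.484  0.2311 0.1742] jawyaw 56.52 q7 0.531 F [ 1.32 -0.1   1.08] w 0.7015
shift [-0.0011 -0.0006  0.0852] turn [-0.04 -0.03  0.12]
```

```bash
python3 - <<'E'
from h import *
import pickle
d=pickle.load(open("w2.pkl","rb"))
print(onz(d,325.3,213.5,.131))
E
python3 -m jog '-0.001 -0.001 0.04 0 0 0 0.06; -0.001 -0.001 0.075 0 0 0 0.06; -0.001 -0.001 0.085 0 0 0 0.06; -0.001 -0.001 0.085 0 0 0 0.06'
python3 -m jog '0 0 0 0 0 0 0.02; 0 0 0 0 0 0 0.015; 0 0 0 0 0 0 0.015; 0 0 0 0 0 0 0.015; 0 0 0 0 0 0 0.015' 50
```

```text
[0.48394669 0.22889312 0.131     ]
t: 2.5
eef_pos: [0.4851, 0.2292, 0.0895]
tool_rot: [-0.0, 0.289, 0.957, 0.0]
contact_force: [1.4, 0.1, 0.3]
gripper_width: 0.705
t: 3.0
eef_pos: [0.4861, 0.229, 0.0907]
tool_rot: [0.001, 0.289, 0.957, 0.001]
contact_force: [-0.9, -0.7, 7.9]
gripper_width: 0.262
```

```bash
python3 -m jog '0 0 -0.03 0 0 0 0.015; 0 0 -0.07 0 0 0 0.015; 0 0 -0.11 0 0 0 0.015; 0 0 -0.14 0 0 0 0.015; 0 0 -0.14 0 0 0 0.015' 
python3 - <<'E'
from h import *
import pickle
go(.4855,.229,.0903,56.4)
d=cam("scene"); p=proj(d,[.485,.229,.16]); print(p); u,v=map(int,p); save(d,"pics/s2.png",(u-60,v-60,u+60,v+60),5)
E
```

```text
t: 3.5
eef_pos: [0.4876, 0.2297, 0.2342]
tool_rot: [0.003, 0.289, 0.957, 0.004]
contact_force: [1.1, 0.1, -2.2]
gripper_width: 0.266
t 3.5 tcp [0.4876 0.2297 0.2342] jawyaw 56.36 q7 0.511 F [ 1.1   0.09 -2.17] w 0.2662
shift [ 0.0019 -0.0031  0.1438] turn [ 0.53  0.19 -0.04]
[218.8004076  149.14371297]
```

View pics/s2.png

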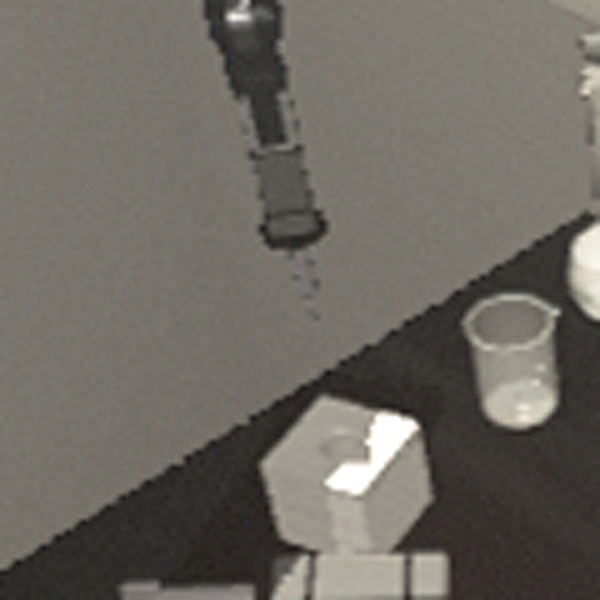

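```bash
python3 -m jog '-0.02 -0.03 -0.02 0 0 8 0.015; -0.05 -0.07 -0.036 0 0 16 0.015; -0.08 -0.105 -0.036 0 0 24 0.015; -0.11 -0.145 -0.036 0 0 32 0.015; -0.14 -0.18 -0.036 0 0 40 0.015'
python3 - <<'E'
from h import *
go(.51,-.10,.27,0)
E
```

```text
t: 4.05
eef_pos: [0.5006, -0.0014, 0.264]
tool_rot: [-0.001, 0.602, 0.799, -0.0]
contact_force: [1.3, 0.2, -1.3]
gripper_width: 0.266
t 4.05 tcp [ 0.5006 -0.0014  0.264 ] jawyaw 16.03 q7 0.248 F [ 1.33  0.17 -1.35] w 0.2656
shift [-0.0974 -0.0182 -0.006 ] turn [-0.07 -0.02 16.03]
```

```bash
python3 -m jog '-0.03 -0.006 -0.006 0 0 8 0.015; -0.06 -0.012 -0.006 0 0 16 0.015; -0.09 -0.018 -0.006 0 0 16 0.015; -0.097 -0.018 -0.006 0 0 16 0.015; -0.097 -0.018 -0.006 0 0 16 0.015'
python3 - <<'E'
from h import *
import pickle
d=cam("wrist"); pickle.dump(d,open("w3.pkl","wb")); save(d,"pics/w3.png",(160,0,480,240),2.5)
print([proj(d,p).round() for p in ([.516,-.037,.1105],)])
d=cam("scene"); p=proj(d,[.51,-.1,.20]); u,v=map(int,p); save(d,"pics/s3.png",(u-60,v-50,u+60,v+50),5)
go(.51,-.10,.27,0)
E
```

```text
t: 4.55
eef_pos: [0.5112, -0.0981, 0.2699]
tool_rot: [-0.0, 0.706, 0.709, -0.001]
contact_force: [0.2, -0.2, -1.5]
gripper_width: 0.264
[array([330., 116.])]
t 4.65 tcp [ 0.5115 -0.0958  0.27  ] jawyaw 0.46 q7 0.205 F [ 0.22  0.08 -0.37] w 0.2623
shift [-0.0042 -0.0016 -0.    ] turn [-0.08 -0.03  0.46]
```

View pics/w3.png

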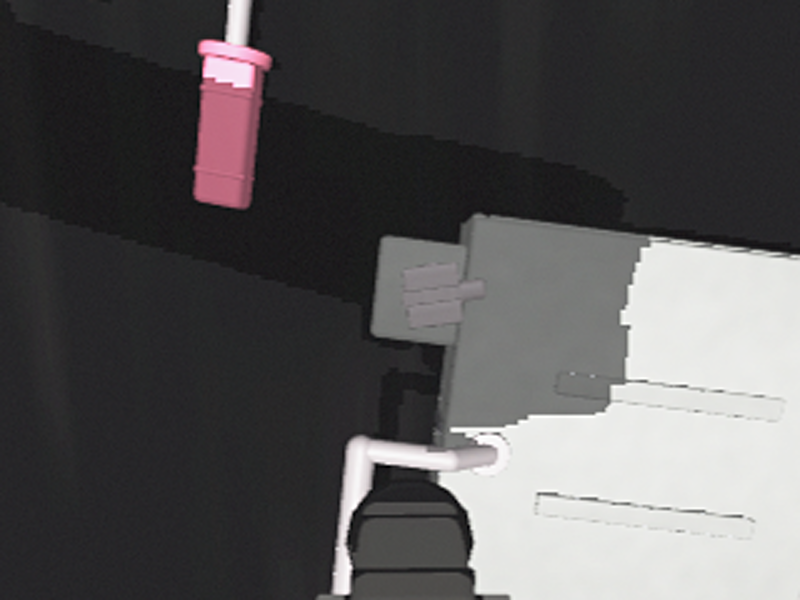

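View pics/s3.png

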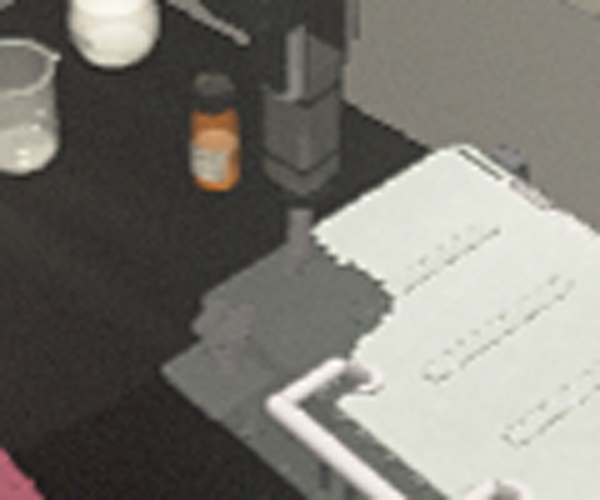

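```bash
python3 - <<'E'
from h import *
import pickle
d=pickle.load(open("w3.pkl","rb"))
im=d["image"][90:145,300:370].astype(float); im=np.clip(im*1.8,0,255).astype(np.uint8)[:,:,::-1]
cv2.imwrite("pics/w3z.png",cv2.resize(im,None,fx=10,fy=10,interpolation=cv2.INTER_CUBIC))
E
```

```text
(no output)
```

View pics/w3z.png

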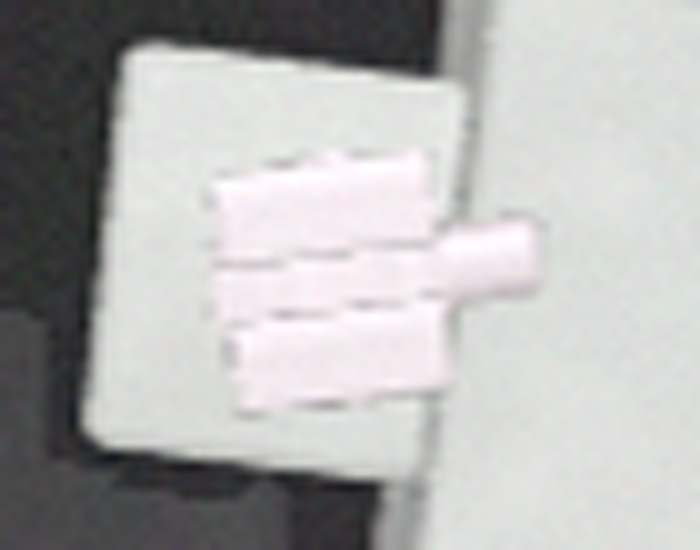

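```bash
python3 - <<'E'
from h import *
import pickle
d=pickle.load(open("w3.pkl","rb"))
f=lambda u,v:onz(d,300+u/10-.45,90+v/10-.45,.1105)
c=f(332,283.5); a=f(232,297.5); b=f(432,269.5); e=b-a
print("slot",c,"yaw",np.degrees(np.arctan2(e[1],e[0])), "tongue end", onz(d,300+54-.45,90+25.7-.45,.1))
# lug edge/cover edge direction: compartment yaw check from cover left edge in crop w3 (475,215)->(800,257)
g=lambda u,v:onz(d,160+u/2.5,v/2.5,.095)
e=g(796,254)-g(650,240); print("comp yaw",np.degrees(np.arctan2(e[1],e[0])))
o,r=ray(d,1,1); 
s=cam("scene"); save(s,"pics/s4.png")
for n,D,p in (("blade",s,0),): pass
go(c[0],c[1],.27,np.degrees(np.arctan2(e[1],e[0])))
E
```

```text
slot [ 0.51843801 -0.03893523  0.1105    ] yaw 8.023522721661518 tongue end [ 0.54022636 -0.03646242  0.1       ]
comp yaw -4.90438258672035
t 4.7 tcp [ 0.5116 -0.0954  0.2701] jawyaw 0.51 q7 0.205 F [ 0.56 -0.21 -0.97] w 0.2663
shift [0.0564 0.0073 0.0001] turn [-0.07 -0.03  5.42]
```

```bash
python3 -m jog '0.03 -0.02 0 0 0 -8.5 0.015; 0.06 -0.035 0 0 0 -17 0.015; 0.095 -0.052 0 0 0 -25.5 0.015; 0.095 -0.052 0 0 0 -34 0.015; 0.095 -0.052 0 0 0 -42 0.015'
python3 - <<'E'
from h import *
import pickle
from station import status
d=cam("scene"); o=status.get_obs(); x,y,z=o["eef_pos"]; p=proj(d,[x,y,z-.05]); u,v=map(int,p); print(p); 
im=d["image"][v-30:v+50,u-40:u+40,::-1].astype(float); im=np.clip(im*1.6,0,255).astype(np.uint8)
cv2.imwrite("pics/s5.png",cv2.resize(im,None,fx=7,fy=7,interpolation=cv2.INTER_CUBIC)); pickle.dump(d,open("s5.pkl","wb"))
go(.51,-.10,.27,0)
print(proj(d,[x,y,z-.08]),np.degrees(np.arctan2(d["position"][1]-y,d["position"][0]-x)))
E
```

```text
t: 5.2
eef_pos: [0.4584, 0.0003, 0.2707]
tool_rot: [-0.0, 0.398, 0.917, 0.0]
contact_force: [0.6, -0.5, -0.2]
gripper_width: 0.264
[269.76002106 175.44289312]
t 5.25 tcp [ 4.587e-01 -3.000e-04  2.707e-01] jawyaw 43.36 q7 0.649 F [-0.55  0.45 -0.76] w 0.2649
shift [-0.1077 -0.0311  0.0006] turn [ 1.000e-02 -4.000e-02  4.336e+01]
[270.89618543 185.29612045] -129.36526294839646
```

View pics/s5.png

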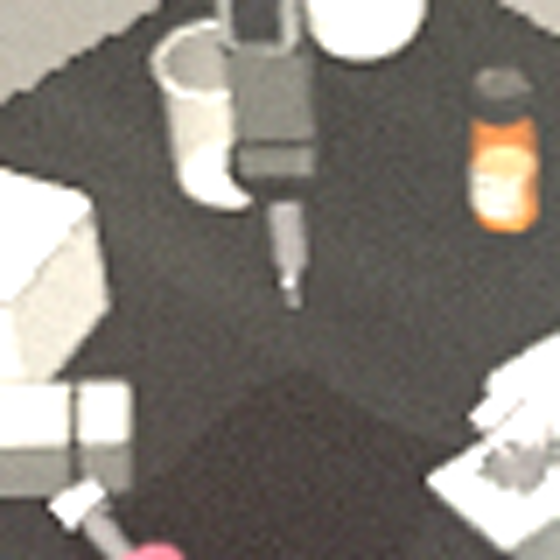

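In the scene view, which looks along yaw 51° while the jaws sit at 43°, the blade is only about 2 px wide at (270,188). So the blade's width lies along the jaws. I'll align the jaws with the slot (yaw about 7.8°) and hover over it.

```bash
python3 - <<'E'
from h import *
go(.5184,-.0397,.225,7.8)
E
```

```text
t 5.25 tcp [ 4.587e-01 -3.000e-04  2.707e-01] jawyaw 43.36 q7 0.649 F [-0.55  0.45 -0.76] w 0.2649
shift [-0.0696  0.0164  0.0456] turn [ 1.000e-02 -3.000e-02  3.556e+01]
```

```bash
python3 -m jog '-0.025 0.006 0 0 0 8.5 0.015; -0.05 0.012 0 0 0 17 0.015; -0.0696 0.0164 0 0 0 25 0.015; -0.0696 0.0164 0.02 0 0 33 0.015; -0.0696 0.0164 0.0456 0 0 35.6 0.015'
python3 -m jog '0 0 0 0 0 0 0.015; 0 0 0 0 0 0 0.015'
python3 - <<'E'
from h import *
import pickle
from station import status
d=cam("scene"); o=status.get_obs(); x,y,z=o["eef_pos"]; T=rot(o["tool_rot"]); 
tip=np.array([x,y,z])+T@[.0017,0,.081]; print("tip",tip, proj(d,tip), "slot",proj(d,[.5182,-.038,.1105]))
u,v=map(int,proj(d,[.5182,-.038,.1105])); 
im=d["image"][v-50:v+30,u-40:u+40,::-1].astype(float); im=np.clip(im*1.6,0,255).astype(np.uint8)
print(u,v)
cv2.imwrite("pics/s6.png",cv2.resize(im,None,fx=7,fy=7,interpolation=cv2.INTER_CUBIC)); pickle.dump(d,open("s6.pkl","wb"))
go(.5184,-.0397,.225,7.8)
d=cam("wrist"); im=d["image"][60:240,220:440,::-1].astype(float); im=np.clip(im*1.6,0,255).astype(np.uint8)
cv2.imwrite("pics/w6.png",cv2.resize(im,None,fx=3,fy=3,interpolation=cv2.INTER_CUBIC)); pickle.dump(d,open("w6.pkl","wb"))
E
```

```text
t: 5.75
eef_pos: [0.5196, -0.0422, 0.2252]
tool_rot: [0.001, 0.666, 0.746, 0.001]
contact_force: [0.7, 0.2, -1.7]
gripper_width: 0.269
t: 5.95
eef_pos: [0.5181, -0.0421, 0.2252]
tool_rot: [-0.0, 0.664, 0.748, -0.0]
contact_force: [0.1, -1.0, -0.4]
gripper_width: 0.266
tip [ 0.51856673 -0.04058139  0.14495059] [302.28240448 194.02475016] slot [301.77017198 203.59919392]
301 203
t 6.0 tcp [ 0.5187 -0.0423  0.226 ] jawyaw 6.85 q7 0.242 F [-0.01  0.58  0.1 ] w 0.2661
shift [0.0026 0.     0.001 ] turn [ 0.05 -0.   -0.95]
```

View pics/s6.png

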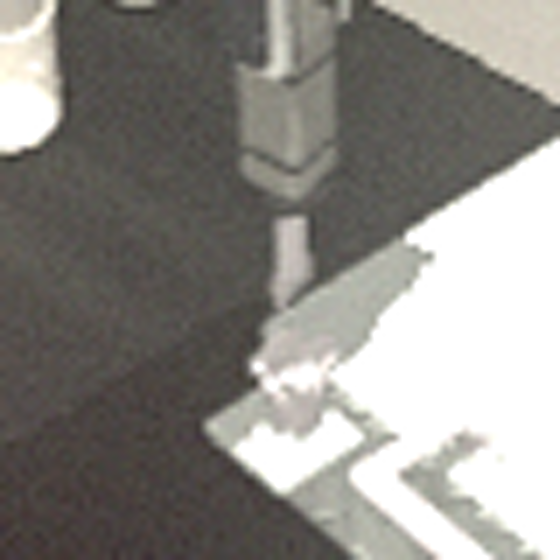

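View pics/w6.png

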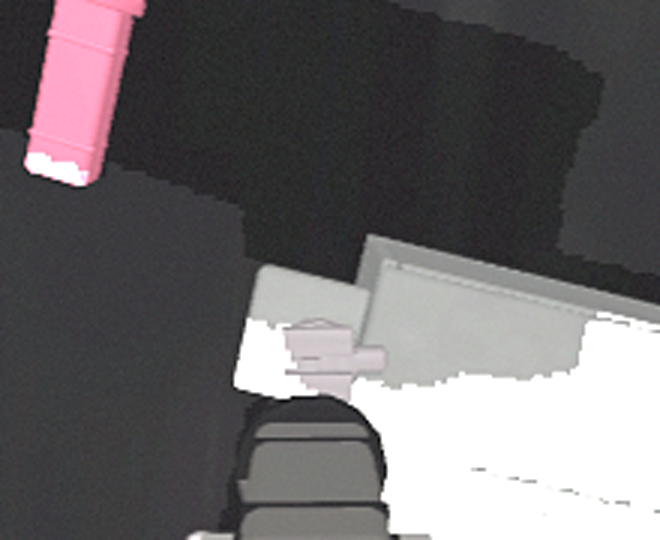

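```bash
python3 - <<'E'
from h import *
import pickle
d=pickle.load(open("w6.pkl","rb"))
f=lambda u,v:onz(d,220+u/3-.33,60+v/3-.33,.1105)
print("slot wrist",f(319,364.5), f(319,357), f(319,372))
im=d["image"][155:200,300:355,::-1].astype(float)
cv2.imwrite("pics/w6z.png",cv2.resize(np.clip(im*1.5,0,255).astype(np.uint8),None,fx=10,fy=10,interpolation=cv2.INTER_CUBIC))
d=pickle.load(open("s6.pkl","rb")); im=d["image"][175:225,280:330,::-1].astype(float)
g=im.mean(2); im=np.clip((im-20)*1.3,0,255).astype(np.uint8)
cv2.imwrite("pics/s6z.png",cv2.resize(im,None,fx=12,fy=12,interpolation=cv2.INTER_NEAREST))
E
```

```text
slot wrist [ 0.51911538 -0.03838481  0.1105    ] [ 0.5188309  -0.03604566  0.1105    ] [ 0.51940111 -0.04073418  0.1105    ]
```

View pics/s6z.png

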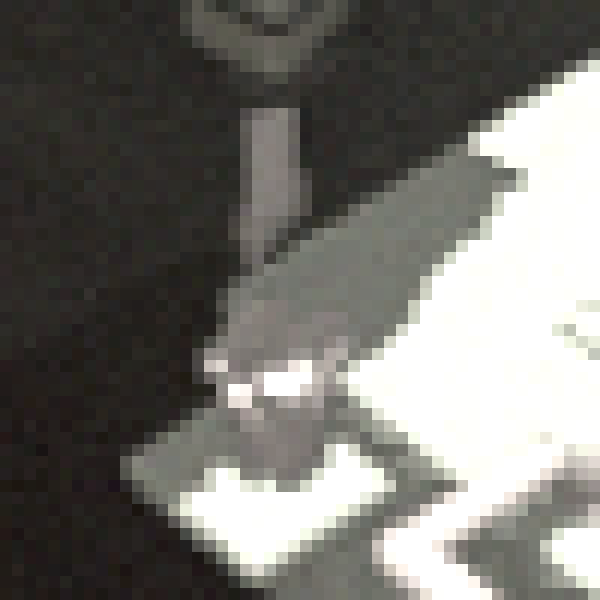

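View pics/w6z.png

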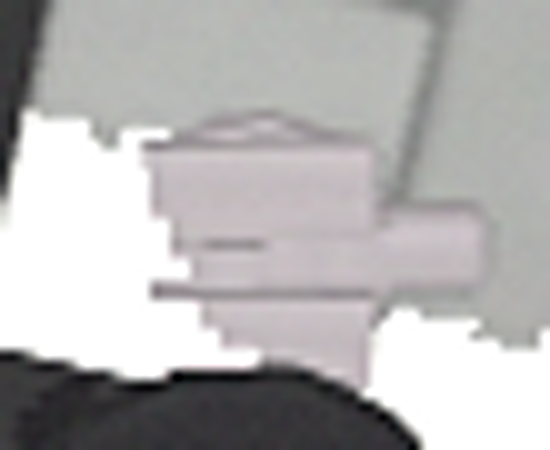

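```bash
python3 -m jog '0.001 0.0003 0.01 0 0 0 0.015; 0.0022 0.0003 0.02 0 0 0 0.015; 0.0022 0.0003 0.03 0 0 0 0.015; 0.0022 0.0003 0.03 0 0 0 0.015'
python3 -m jog '0 0 0 0 0 0 0.015'
python3 - <<'E'
from h import *
go(.5188,-.0386-.0017,.185,7.5)
E
```

```text
t: 6.45
eef_pos: [0.517, -0.0404, 0.1933]
tool_rot: [-0.001, 0.664, 0.748, -0.001]
contact_force: [-0.3, -0.3, -1.2]
gripper_width: 0.264
t: 6.55
eef_pos: [0.518, -0.0408, 0.1947]
tool_rot: [-0.0, 0.664, 0.748, -0.0]
contact_force: [-0.3, -0.5, -0.6]
gripper_width: 0.262
t 6.55 tcp [ 0.518  -0.0408  0.1947] jawyaw 6.77 q7 0.266 F [-0.28 -0.55 -0.58] w 0.2623
shift [0.0004 0.0009 0.0097] turn [-0.06  0.01 -0.73]
```

```bash
python3 -m jog '0.0003 0.0008 0.003 0 0 0 0.015; 0.0003 0.0008 0.005 0 0 0 0.015; 0.0003 0.0008 0.007 0 0 0 0.015; 0.0003 0.0008 0.008 0 0 0 0.015; 0.0003 0.0008 0.008 0 0 0 0.015'
python3 - <<'E'
from h import *
go(.5188,-.0386-.0017,.185,7.5)
E
```

```text
t: 7.05
eef_pos: [0.519, -0.0402, 0.187]
tool_rot: [-0.0, 0.664, 0.748, -0.0]
contact_force: [0.3, 0.6, -0.4]
gripper_width: 0.261
t 7.05 tcp [ 0.519  -0.0402  0.187 ] jawyaw 6.78 q7 0.274 F [ 0.32  0.58 -0.35] w 0.2609
shift [-0.     -0.0002  0.002 ] turn [-0.01 -0.   -0.72]
```

```bash
python3 -m jog '0 0 0.001 0 0 0 0.015; 0 0 0.002 0 0 0 0.015; 0 0 0.002 0 0 0 0.015'
python3 - <<'E'
from h import *
d=cam("scene"); im=d["image"][160:220,270:335,::-1].astype(float); im=np.clip((im-20)*1.4,0,255).astype(np.uint8)
cv2.imwrite("pics/s7.png",cv2.resize(im,None,fx=9,fy=9,interpolation=cv2.INTER_CUBIC))
go(.5188,-.0386-.0017,.185,7.5)
E
```

```text
t: 7.35
eef_pos: [0.5195, -0.0403, 0.1858]
tool_rot: [0.0, 0.664, 0.748, 0.0]
contact_force: [-0.9, 0.6, 4.0]
gripper_width: 0.266
t 7.4 tcp [ 0.5195 -0.0404  0.1858] jawyaw 6.78 q7 0.276 F [-1.54 -0.24  3.85] w 0.2647
shift [ 0.0001 -0.0007  0.0008] turn [ 0.06 -0.01 -0.72]
```

View pics/s7.png

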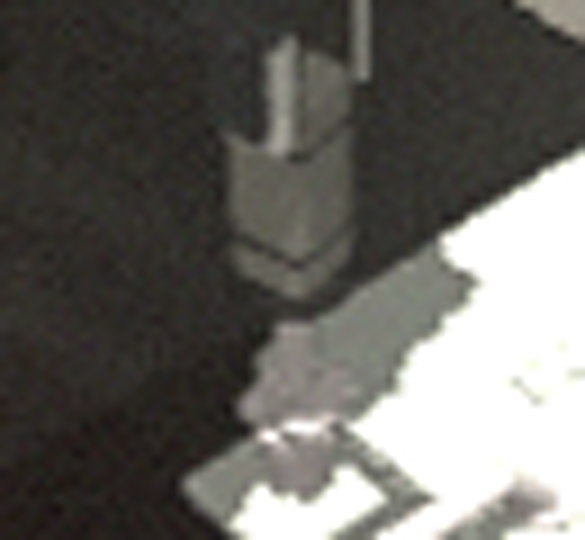

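Seated: the wrist force rose to 4 N with the tip at about 0.105, which is the slot's floor, and the scene view shows the blade inside the head. Now I turn anticlockwise.

```bash
python3 -m jog '0 0.0002 -0.0005 0 0 -8 0.015; 0.0001 0.0005 -0.0005 0 0 -16 0.015; 0.0002 0.0007 -0.0005 0 0 -24 0.015; 0.0003 0.0009 -0.0005 0 0 -32 0.015; 0.0004 0.0011 -0.0005 0 0 -40 0.015'
python3 - <<'E'
from h import *
from station import status
print(status.get_obs()["torque"])
go(.5188,-.0386-.0017,.185,77)
E
```

```text
t: 7.9
eef_pos: [0.5201, -0.0394, 0.1859]
tool_rot: [-0.0, 0.366, 0.931, 0.0]
contact_force: [-1.7, 1.2, 3.6]
gripper_width: 0.262
[ 0.23496568  0.43893609 -0.05202527]
t 7.9 tcp [ 0.5201 -0.0394  0.1859] jawyaw 47.11 q7 0.928 F [-1.72  1.15  3.58] w 0.2623
shift [ 0.0003 -0.0016  0.0009] turn [ 4.000e-02 -2.000e-02 -2.989e+01]
```

```bash
python3 -m jog '0 0.0002 0 0 0 -8 0.015; 0 0.0004 0 0 0 -16 0.015; 0.0001 0.0006 0 0 0 -24 0.015; 0.0002 0.0008 0 0 0 -30 0.015; 0.0002 0.0008 0 0 0 -32 0.015'
python3 - <<'E'
from h import *
from station import status
print(status.get_obs()["torque"])
d=cam("wrist"); im=d["image"][60:240,220:440,::-1].astype(float); im=np.clip(im*1.4,0,255).astype(np.uint8)
cv2.imwrite("pics/w8.png",cv2.resize(im,None,fx=3,fy=3,interpolation=cv2.INTER_CUBIC))
d=cam("scene"); im=d["image"][160:220,270:335,::-1].astype(float); im=np.clip((im-20)*1.4,0,255).astype(np.uint8)
cv2.imwrite("pics/s8.png",cv2.resize(im,None,fx=9,fy=9,interpolation=cv2.INTER_CUBIC))
go(.5188,-.0386-.0017,.185,77)
E
```

```text
t: 8.4
eef_pos: [0.5204, -0.0388, 0.1859]
tool_rot: [-0.0, 0.096, 0.995, 0.0]
contact_force: [-1.6, 0.3, 4.2]
gripper_width: 0.265
[ 0.26723639  0.55658286 -0.0397838 ]
t 8.5 tcp [ 0.5204 -0.0388  0.1859] jawyaw 78.78 q7 1.447 F [-1.2   0.46  3.61] w 0.2676
shift [ 0.0013 -0.0018  0.0009] turn [ 0.04 -0.01  1.78]
```

View pics/s8.png

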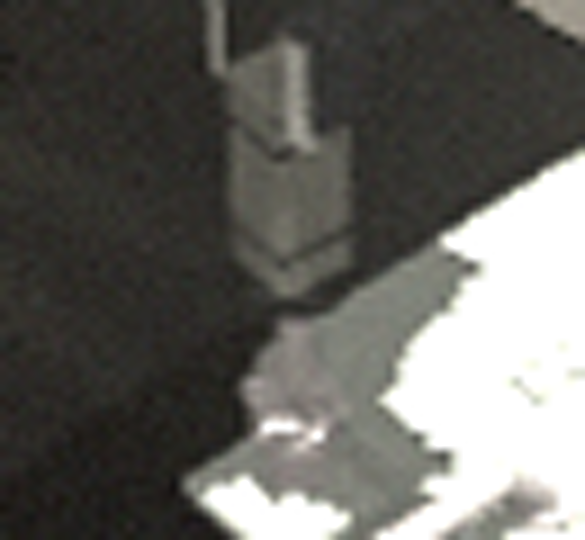

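View pics/w8.png

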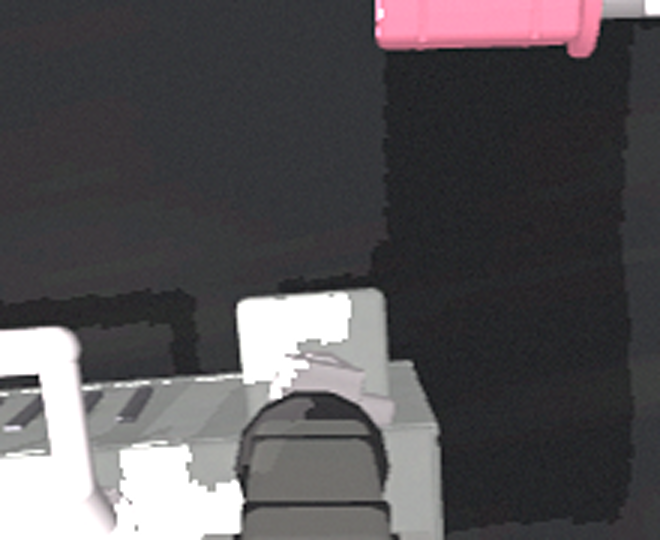

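```bash
python3 -m jog '0 0 0 0 0 -3 0.015; 0 0 0 0 0 -6 0.015; 0 0 0 0 0 -6 0.015'
python3 - <<'E'
from h import *
from station import status
print(status.get_obs()["torque"])
d=cam("wrist"); im=d["image"][155:215,280:365,::-1].astype(float); im=np.clip(im*1.1,0,255).astype(np.uint8)
cv2.imwrite("pics/w9.png",cv2.resize(im,None,fx=9,fy=9,interpolation=cv2.INTER_CUBIC))
go(.5188,-.0386-.0017,.185,77)
E
```

```text
t: 8.8
eef_pos: [0.5205, -0.039, 0.1861]
tool_rot: [0.0, 0.046, 0.999, 0.0]
contact_force: [-3.3, 0.5, 6.1]
gripper_width: 0.266
[ 0.22936607  0.80130446 -0.15075586]
t 8.85 tcp [ 0.5206 -0.039   0.1861] jawyaw 84.7 q7 1.545 F [-2.15  0.89  6.34] w 0.2648
shift [ 0.0017 -0.0015  0.0011] turn [0.03 0.01 7.7 ]
```

View pics/w9.png

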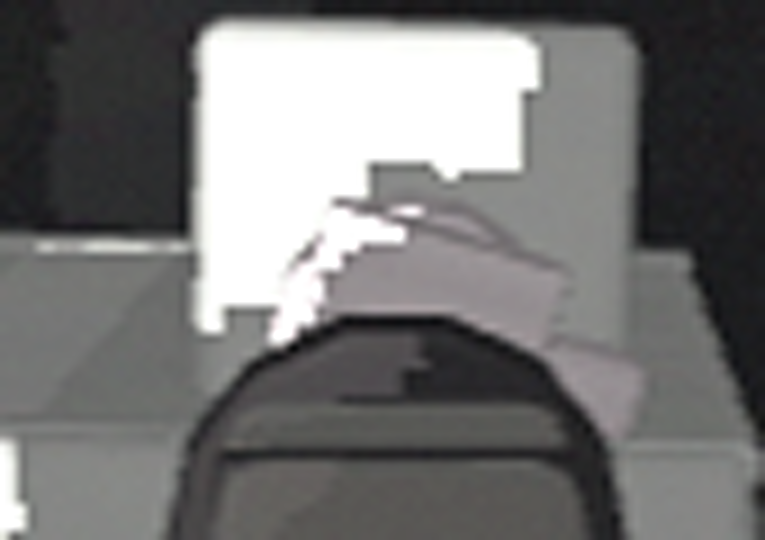

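The reaction torque rose to 0.15 N m, and the slot reads yaw 68.6°, i.e. about 1.3 rad, so the screw is at its stop. I ease back within the play and lift out.

```bash
python3 -m jog '0 0 0 0 0 6 0.015; 0 0 0 0 0 11 0.015; 0 0 -0.005 0 0 11 0.015; 0 0 -0.015 0 0 11 0.015; 0 0 -0.03 0 0 11 0.015'
python3 -m jog '0 0 -0.03 0 0 0 0.015; 0 0 -0.06 0 0 0 0.015; 0 0 -0.06 0 0 0 0.015'
python3 - <<'E'
from h import *
import pickle
d=cam("wrist"); save(d,"pics/w10.png",(220,60,440,240),3); pickle.dump(d,open("w10.pkl","wb"))
go(.4855,.229,.24,56.4)
E
```

```text
t: 9.35
eef_pos: [0.5201, -0.039, 0.2158]
tool_rot: [-0.001, 0.14, 0.99, -0.0]
contact_force: [-0.3, 0.3, -1.3]
gripper_width: 0.263
t: 9.65
eef_pos: [0.5233, -0.0393, 0.2803]
tool_rot: [0.004, 0.14, 0.99, 0.001]
contact_force: [0.9, -0.1, -0.7]
gripper_width: 0.263
t 9.7 tcp [ 0.522  -0.0391  0.2781] jawyaw 73.86 q7 1.319 F [ 0.25  0.29 -1.75] w 0.2632
shift [0.1098 0.2473 0.0381] turn [ 0.16  0.25 17.46]
```

View pics/w10.png

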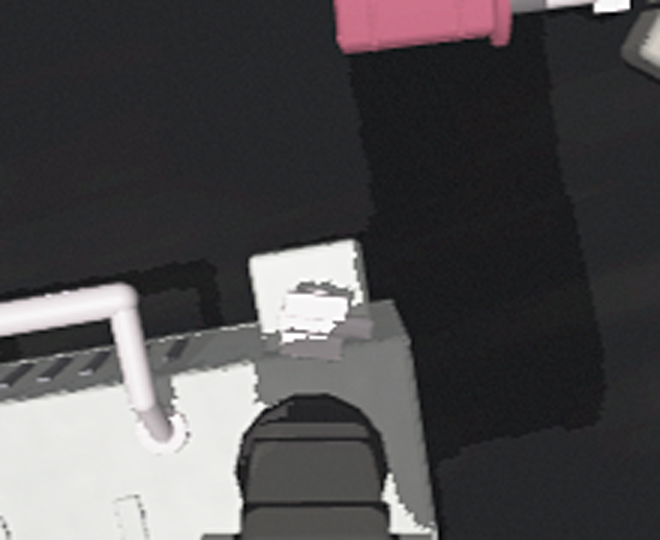

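```bash
python3 -m jog '0.015 0.035 0 0 0 4 0.015; 0.035 0.08 0 0 0 8 0.015; 0.055 0.125 0 0 0 12 0.015; 0.075 0.17 0 0 0 16 0.015; 0.093 0.21 0 0 0 17.5 0.015'
python3 - <<'E'
from h import *
go(.4857,.229,.20,56.4)
E
```

```text
t: 10.2
eef_pos: [0.4885, 0.1909, 0.2748]
tool_rot: [-0.001, 0.29, 0.957, -0.0]
contact_force: [2.0, -0.3, -1.8]
gripper_width: 0.261
t 10.2 tcp [0.4885 0.1909 0.2748] jawyaw 56.28 q7 0.541 F [ 1.98 -0.29 -1.78] w 0.2611
shift [0.0235 0.0302 0.0748] turn [-0.05 -0.05 -0.12]
```

```bash
python3 -m jog '0.012 0.015 0.02 0 0 0 0.015; 0.0235 0.0302 0.05 0 0 0 0.015; 0.0235 0.0302 0.075 0 0 0 0.015; 0.0235 0.0302 0.09 0 0 0 0.015; 0.0235 0.0302 0.09 0 0 0 0.015'
python3 -m jog '0 0 0 0 0 0 0.015; 0 0 0 0 0 0 0.015'
python3 - <<'E'
from h import *
import pickle
d=cam("wrist"); save(d,"pics/w11.png",(220,60,440,240),3); pickle.dump(d,open("w11.pkl","wb"))
d=cam("scene"); save(d,"pics/s11.png",(190,130,260,210),7); pickle.dump(d,open("s11.pkl","wb"))
go(.4857,.229,.165,56.4)
E
```

```text
t: 10.7
eef_pos: [0.4848, 0.2257, 0.1826]
tool_rot: [-0.002, 0.289, 0.957, -0.002]
contact_force: [-0.2, -0.7, -1.0]
gripper_width: 0.263
t: 10.9
eef_pos: [0.4877, 0.2269, 0.1865]
tool_rot: [0.0, 0.29, 0.957, 0.001]
contact_force: [-0.0, -0.4, -0.4]
gripper_width: 0.268
t 11.0 tcp [0.4877 0.227  0.1866] jawyaw 56.28 q7 0.508 F [ 1.03  0.1  -1.12] w 0.2619
shift [0.0028 0.0005 0.0216] turn [ 0.1   0.04 -0.12]
```

View pics/w11.png

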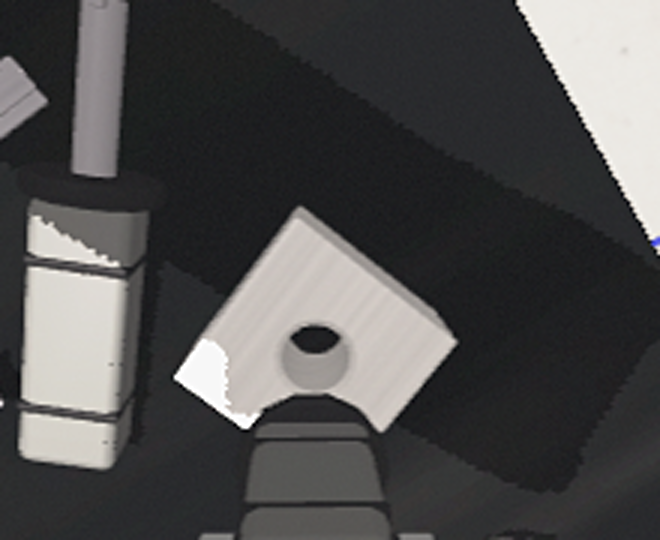

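View pics/s11.png

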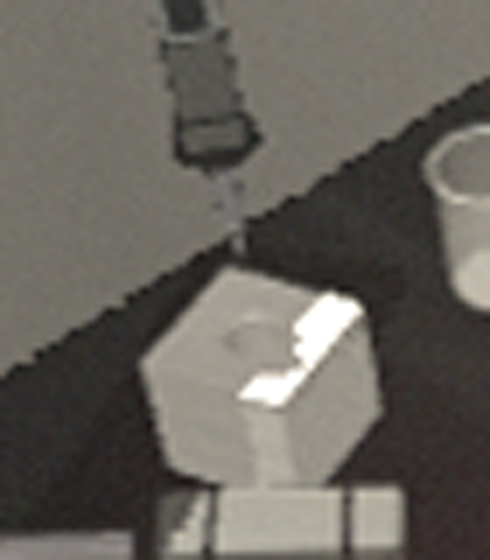

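```bash
python3 - <<'E'
from h import *
import pickle
d=pickle.load(open("w11.pkl","rb"))
p=onz(d,324.7,178.7,.06); print("hole",p)
from station import status
o=status.get_obs(); T=rot(o["tool_rot"]); tip=o["eef_pos"]+T@[.0017,0,.081]; print("tip",tip, "move tool", T.T@(p-tip))
E
```

```text
hole [0.48419951 0.22873013 0.06      ]
tip [0.48640999 0.22801108 0.10558827] move tool [ 0.0022678  -0.00070881  0.04558561]
```

```bash
python3 -m jog '0.0024 -0.0002 0.01 0 0 0 0.015; 0.0024 -0.0002 0.02 0 0 0 0.015; 0.0024 -0.0002 0.035 0 0 0 0.015; 0.0024 -0.0002 0.045 0 0 0 0.015; 0.0024 -0.0002 0.05 0 0 0 0.015'
python3 - <<'E'
from h import *
go(.4857,.229,.0907,56.4)
E
```

```text
t: 11.5
eef_pos: [0.485, 0.2281, 0.1347]
tool_rot: [-0.0, 0.29, 0.957, -0.0]
contact_force: [-0.3, -0.0, -0.1]
gripper_width: 0.265
t 11.5 tcp [0.485  0.2281 0.1347] jawyaw 56.3 q7 0.522 F [-0.31 -0.02 -0.13] w 0.2648
shift [-0.0001  0.0011  0.044 ] turn [-0.01 -0.   -0.1 ]
```

Tip is at about z 0.054, already inside the mouth with no force. Continuing down.

```bash
python3 -m jog '0 0 0.01 0 0 0 0.015; 0 0 0.02 0 0 0 0.015; 0 0 0.03 0 0 0 0.015; 0 0 0.038 0 0 0 0.015; 0 0 0.042 0 0 0 0.015'
python3 -m jog '0 0 0.001 0 0 0 0.015; 0 0 0.001 0 0 0 0.015'
python3 - <<'E'
from h import *
go(.4857,.229,.0907,56.4)
E
```

```text
t: 12.0
eef_pos: [0.4849, 0.2281, 0.0927]
tool_rot: [-0.0, 0.29, 0.957, -0.0]
contact_force: [0.7, 0.8, -0.0]
gripper_width: 0.262
t: 12.2
eef_pos: [0.4849, 0.228, 0.0925]
tool_rot: [-0.0, 0.29, 0.957, -0.0]
contact_force: [1.0, 2.1, -2.5]
gripper_width: 0.263
t 12.2 tcp [0.4849 0.228  0.0925] jawyaw 56.29 q7 0.54 F [ 1.01  2.07 -2.46] w 0.2632
shift [-0.0001  0.0013  0.0018] turn [-0.   -0.   -0.11]
```

```bash
python3 -m jog '0 0 0.001 0 0 0 0.03; 0 0 0.001 0 0 0 0.045; 0 0 0 0 0 0 0.055; 0 0 0 0 0 0 0.06; 0 0 0 0 0 0 0.06'
python3 -m jog '0 0 -0.03 0 0 0 0.06; 0 0 -0.07 0 0 0 0.06; 0 0 -0.11 0 0 0 0.06; 0 0 -0.15 0 0 0 0.06; 0 0 -0.16 0 0 0 0.06'
python3 - <<'E'
from h import *
import pickle
d=cam("wrist"); save(d,"pics/w12.png",(220,60,440,240),3); pickle.dump(d,open("w12.pkl","wb"))
d=cam("scene"); save(d,"pics/s12.png",(190,130,260,210),7)
go(.48,-.15,.25,-6.5)
E
```

```text
t: 12.7
eef_pos: [0.485, 0.228, 0.0927]
tool_rot: [0.0, 0.29, 0.957, 0.0]
contact_force: [0.1, -0.7, -0.5]
gripper_width: 0.704
t: 13.2
eef_pos: [0.4871, 0.2289, 0.2574]
tool_rot: [0.002, 0.29, 0.957, 0.003]
contact_force: [1.6, 0.0, 0.5]
gripper_width: 0.704
t 13.3 tcp [0.4859 0.2285 0.2545] jawyaw 56.28 q7 0.483 F [-0.29 -0.12  0.08] w 0.7013
shift [-0.2052 -0.3182  0.0035] turn [ 2.400e-01 -5.000e-02  6.278e+01]
```

View pics/w12.png

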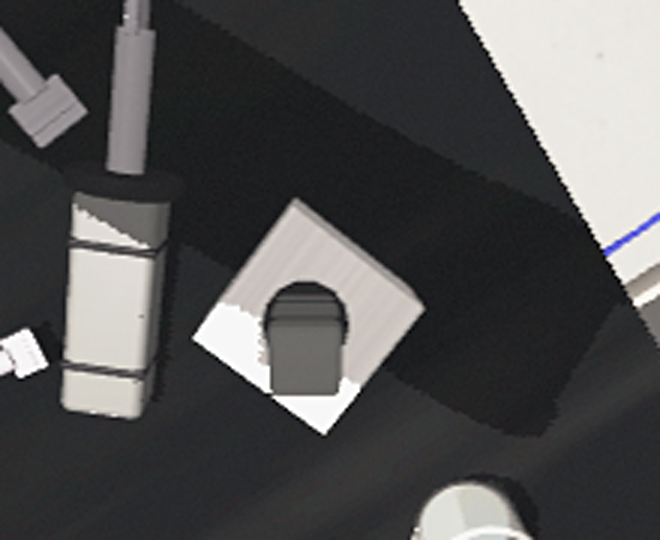

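View pics/s12.png

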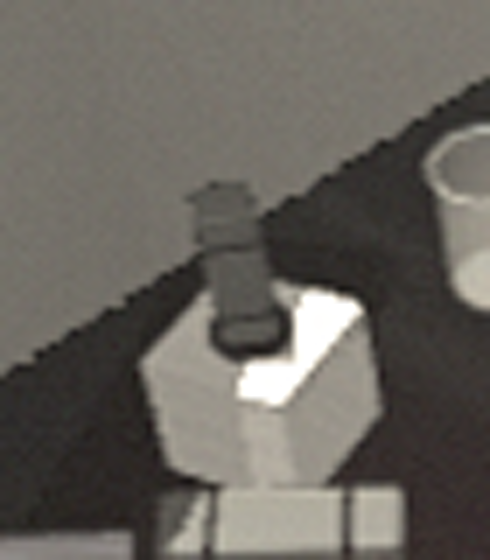

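Driver is home and upright in the stand, with its handle at wrist (321,165) and the collar resting on the block. Next I go over the bar.

```bash
python3 -m jog '-0.02 -0.035 0 0 0 8.5 0.06; -0.05 -0.08 0 0 0 17 0.06; -0.08 -0.12 0 0 0 25.5 0.06; -0.11 -0.165 0 0 0 34 0.05; -0.14 -0.21 0 0 0 42 0.05'
python3 - <<'E'
from h import *
go(.481,-.15,.23,-6.5)
E
```

```text
t: 13.8
eef_pos: [0.4834, -0.0141, 0.2508]
tool_rot: [-0.001, 0.616, 0.788, -0.001]
contact_force: [1.2, -0.1, -0.4]
gripper_width: 0.583
t 13.8 tcp [ 0.4834 -0.0141  0.2508] jawyaw 13.96 q7 0.211 F [ 1.21 -0.12 -0.36] w 0.5832
shift [-0.1313 -0.035   0.0209] turn [-0.16  0.03 20.46]
```

```bash
python3 -m jog '-0.035 -0.01 0 0 0 7 0.05; -0.075 -0.02 0 0 0 14 0.05; -0.11 -0.03 0.01 0 0 20.5 0.05; -0.131 -0.035 0.02 0 0 20.5 0.05; -0.131 -0.035 0.02 0 0 20.5 0.05'
python3 -m jog '0 0 0 0 0 0 0.05; 0 0 0 0 0 0 0.05'
python3 - <<'E'
from h import *
import pickle
d=cam("wrist"); save(d,"pics/w13.png",(200,80,460,300),3); pickle.dump(d,open("w13.pkl","wb"))
go(.481,-.15,.23,-6.5)
print(proj(d,[.481,-.15,.117]))
E
```

```text
t: 14.3
eef_pos: [0.4806, -0.151, 0.2299]
tool_rot: [-0.001, 0.746, 0.666, -0.002]
contact_force: [0.1, 0.9, 0.6]
gripper_width: 0.582
t: 14.5
eef_pos: [0.4832, -0.1464, 0.232]
tool_rot: [-0.001, 0.744, 0.668, -0.0]
contact_force: [-0.2, -0.2, -0.2]
gripper_width: 0.588
t 14.55 tcp [ 0.4834 -0.1463  0.2323] jawyaw -6.08 q7 0.2 F [ 0.99 -0.89  0.9 ] w 0.5889
shift [-0.0039 -0.002   0.0023] turn [-0.04 -0.02  0.42]
[323.35376526 189.34518273]
```

View pics/w13.png

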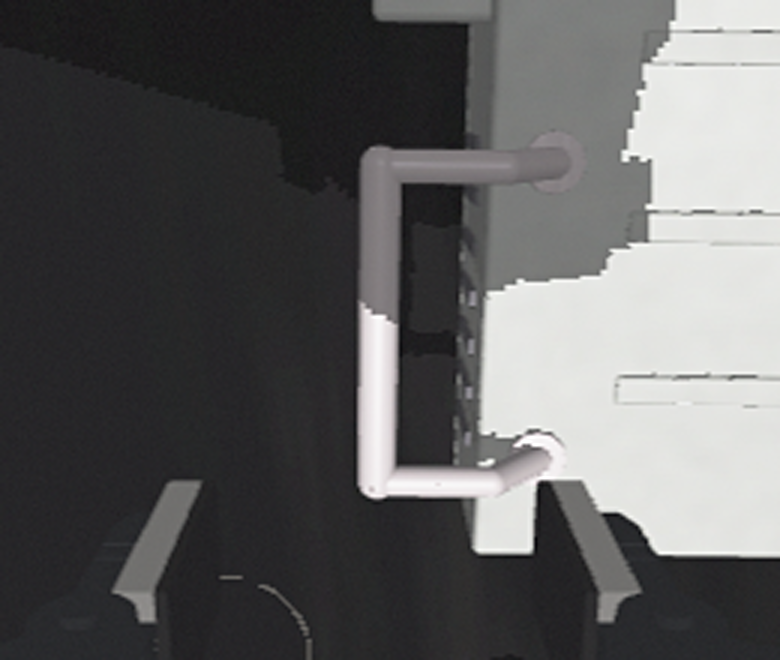

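```bash
python3 - <<'E'
from h import *
import pickle
d=pickle.load(open("w13.pkl","rb"))
p=onz(d,325.7,187.0,.117); print(p); go(p[0],p[1],.101,-6.1)
x=np.array([np.cos(np.radians(-6.3)),np.sin(np.radians(-6.3)),0]); y=np.array([-x[1],x[0],0])
print("hinge",p+.215*x+.03*y)
E
```

```text
[ 0.48340042 -0.14800338  0.117     ]
t 14.55 tcp [ 0.4834 -0.1463  0.2323] jawyaw -6.08 q7 0.2 F [ 0.99 -0.89  0.9 ] w 0.5889
shift [-0.0017  0.0003  0.1313] turn [-0.04 -0.02  0.02]
hinge [ 0.70039405 -0.14177743  0.117     ]
```

```bash
python3 -m jog '-0.001 0 0.03 0 0 0 0.03; -0.0017 0.0003 0.06 0 0 0 0.03; -0.0017 0.0003 0.08 0 0 0 0.03; -0.0017 0.0003 0.08 0 0 0 0.03'
python3 -m jog '0 0 0.02 0 0 0 0.03; 0 0 0.04 0 0 0 0.03; 0 0 0.051 0 0 0 0.03; 0 0 0.051 0 0 0 0.03'
python3 - <<'E'
from h import *
d=cam("wrist"); save(d,"pics/w14.png",(200,160,460,380),3)
go(.4834,-.148,.101,-6.1)
E
```

```text
t: 14.95
eef_pos: [0.4816, -0.1478, 0.1504]
tool_rot: [-0.002, 0.744, 0.668, -0.002]
contact_force: [0.3, 1.5, 1.5]
gripper_width: 0.352
t: 15.35
eef_pos: [0.4831, -0.1488, 0.1013]
tool_rot: [-0.001, 0.744, 0.668, -0.0]
contact_force: [0.1, 0.1, -0.4]
gripper_width: 0.355
t 15.4 tcp [ 0.4836 -0.1492  0.102 ] jawyaw -6.18 q7 0.351 F [-0.93 -0.35  0.02] w 0.3507
shift [ 0.0012 -0.0004  0.001 ] turn [-0.   -0.01 -0.08]
```

View pics/w14.png

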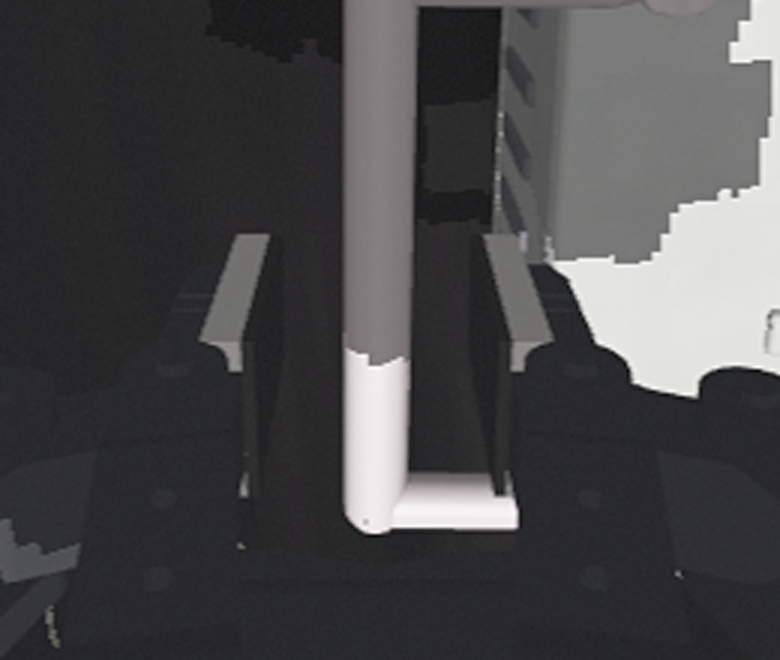

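The bar is centred between the pads, so I close gently.

```bash
python3 -m jog '0 0 0 0 0 0 0.005; 0 0 0 0 0 0 0.005; 0 0 0 0 0 0 0.005; 0 0 0 0 0 0 0.005' 25
python3 - <<'E'
from h import *
go(.4834,-.148,.101,-6.1)
h=np.radians(-6.1)
r=np.hypot(.215,.03); a0=np.arctan2(.03,.215)
for th in (.1,.2,.3,.4,.5,.6,.7,.75,.79,.8,.85,.9,.95,.98):
    print(th, "fwd(+x comp)",round(.215-r*np.cos(a0+th),4),"up",round(r*np.sin(a0+th)-.03,4))
E
```

```text
t: 15.8
eef_pos: [0.4837, -0.1495, 0.102]
tool_rot: [0.0, 0.744, 0.668, 0.0]
contact_force: [-1.1, -1.0, -0.5]
gripper_width: 0.059
t 15.8 tcp [ 0.4837 -0.1495  0.102 ] jawyaw -6.21 q7 0.352 F [-1.08 -0.98 -0.5 ] w 0.0586
shift [ 0.0015 -0.0004  0.001 ] turn [ 0.05 -0.01 -0.11]
0.1 fwd(+x comp) 0.0041 up 0.0213
0.2 fwd(+x comp) 0.0102 up 0.0421
0.3 fwd(+x comp) 0.0185 up 0.0622
0.4 fwd(+x comp) 0.0287 up 0.0814
0.5 fwd(+x comp) 0.0407 up 0.0994
0.6 fwd(+x comp) 0.0545 up 0.1162
0.7 fwd(+x comp) 0.0699 up 0.1315
0.75 fwd(+x comp) 0.0781 up 0.1385
0.79 fwd(+x comp) 0.085 up 0.1438
0.8 fwd(+x comp) 0.0867 up 0.1451
0.85 fwd(+x comp) 0.0956 up 0.1513
0.9 fwd(+x comp) 0.1049 up 0.1571
0.95 fwd(+x comp) 0.1143 up 0.1623
0.98 fwd(+x comp) 0.1202 up 0.1653
```

The opening reads 5 mm, less than the bar's 12 mm, so I look.

```bash
python3 - <<'E'
from h import *
import pickle
d=cam("wrist"); save(d,"pics/w15.png",(200,160,460,380),3)
d=cam("scene"); save(d,"pics/s15.png",(260,140,420,260),5); pickle.dump(d,open("s15.pkl","wb"))
go(.4834,-.148,.101,-6.1)
E
```

```text
t 15.9 tcp [ 0.4835 -0.1495  0.1018] jawyaw -6.21 q7 0.352 F [-0.63  0.41  0.81] w 0.0595
shift [ 0.0015 -0.0002  0.0008] turn [ 0.02 -0.01 -0.11]
```

View pics/w15.png

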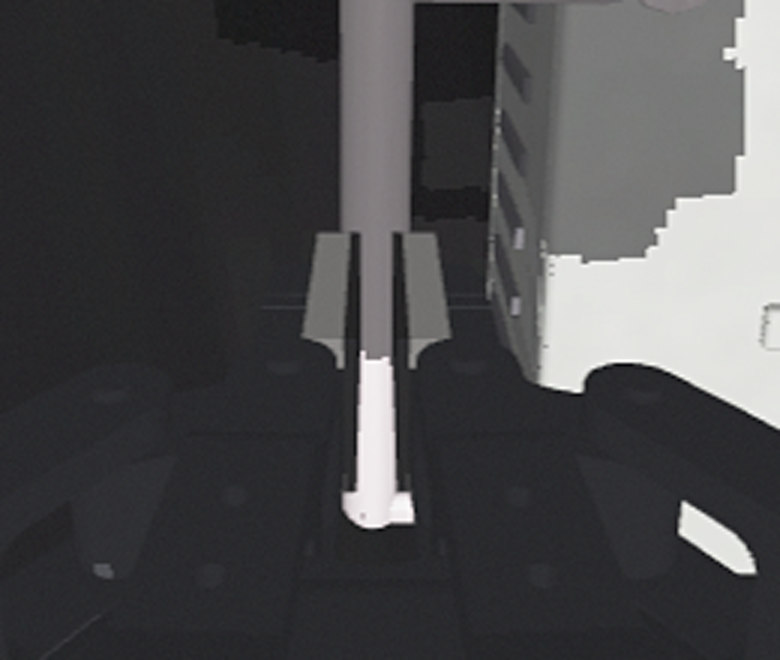

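View pics/s15.png

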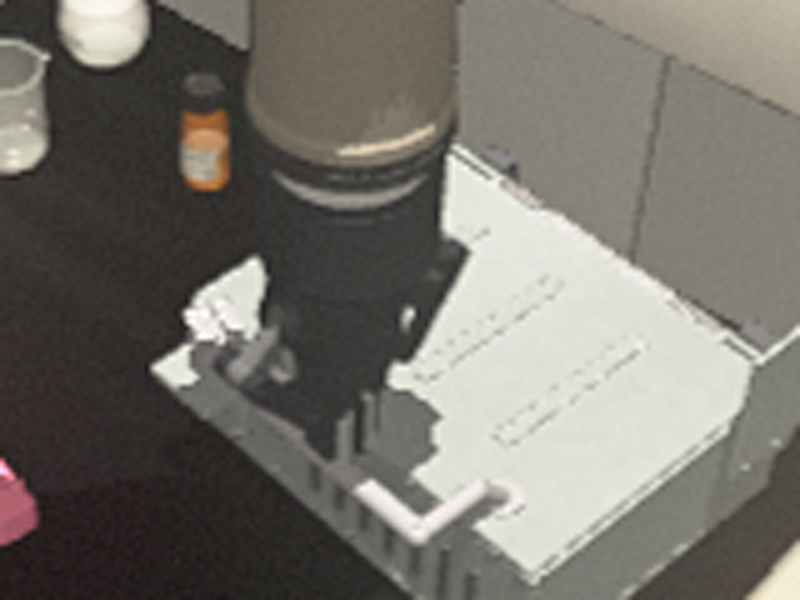

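```bash
python3 - <<'E'
from h import *
import pickle
from station import status
o=status.get_obs(); T=rot(o["tool_rot"]); p=o["eef_pos"]
w=cam("wrist"); s=pickle.load(open("s15.pkl","rb"))
for dz in (0,-.01,-.019,-.03,-.04):
    for dx in (.011,-.011): print(dz,dx,proj(w,p+T@[dx,0,dz]).round(1),proj(s,p+T@[dx,0,dz]).round(1))
print("bar", proj(w,[.4834,-.148,.117]),proj(s,[.4834,-.148,.117]))
print(w["position"]-p)
E
```

```text
0 0.011 [325.2 213.5] [323.8 234.8]
0 -0.011 [325.2 249. ] [330.4 240.3]
-0.01 0.011 [325.2 219.4] [323.8 232. ]
-0.01 -0.011 [325.2 256.7] [330.5 237.5]
-0.019 0.011 [325.2 225.3] [323.9 229.5]
-0.019 -0.011 [325.2 264.2] [330.6 235. ]
-0.03 0.011 [325.3 233.4] [324.  226.3]
-0.03 -0.011 [325.2 274.7] [330.7 231.9]
-0.04 0.011 [325.3 241.8] [324.  223.4]
-0.04 -0.011 [325.2 285.4] [330.8 229. ]
bar [324.80659565 239.59281159] [326.67579132 232.97099882]
[0.00716701 0.06823284 0.17239618]
```

The wrist picture (tips at row 237) and the scene picture (tips at (329,232)) both put the real fingertips about 32 mm higher than the reported TCP. The fingers shut above the bar, so I open, go lower and grip again.

```bash
python3 -m jog '0 0 0 0 0 0 0.026; 0 0 0 0 0 0 0.026; 0 0 0 0 0 0 0.026'
python3 -m jog '0.001 0 0.008 0 0 0 0.026; 0.001 0 0.016 0 0 0 0.026; 0.001 0 0.024 0 0 0 0.026; 0.001 0 0.032 0 0 0 0.026; 0.001 0 0.034 0 0 0 0.026'
python3 - <<'E'
from h import *
import pickle
d=cam("wrist"); save(d,"pics/w16.png",(200,160,460,380),3)
d=cam("scene"); save(d,"pics/s16.png",(260,140,420,260),5)
go(.4834,-.148,.07,-6.1)
E
```

```text
t: 16.25
eef_pos: [0.4833, -0.1495, 0.1015]
tool_rot: [-0.0, 0.744, 0.668, -0.0]
contact_force: [0.2, -0.2, 0.2]
gripper_width: 0.307
t: 16.75
eef_pos: [0.4826, -0.1484, 0.0663]
tool_rot: [-0.001, 0.744, 0.668, -0.001]
contact_force: [-0.7, -0.2, -0.9]
gripper_width: 0.304
t 16.85 tcp [ 0.483  -0.1485  0.067 ] jawyaw -6.22 q7 0.392 F [-1.19  0.12 -0.05] w 0.303
shift [ 0.0006  0.0003 -0.003 ] turn [-0.07  0.01 -0.12]
```

View pics/w16.png

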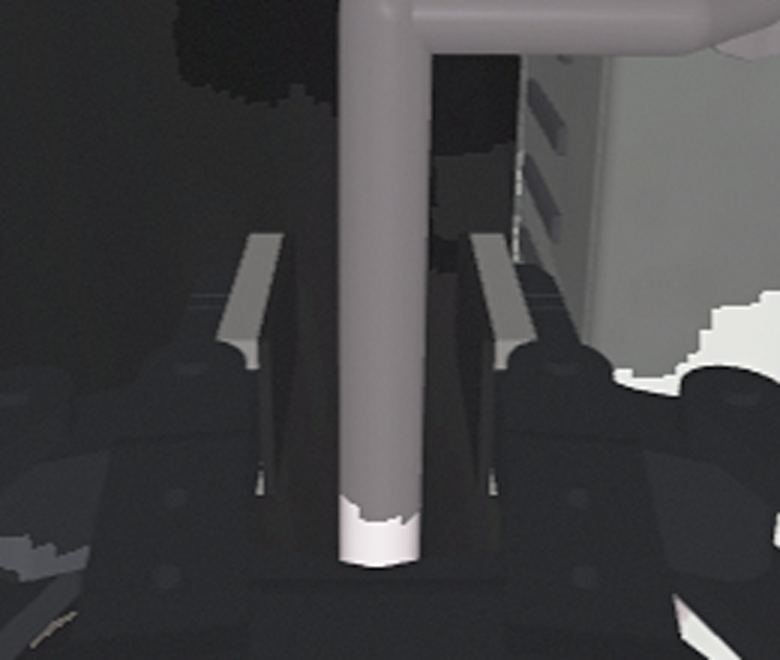

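View pics/s16.png

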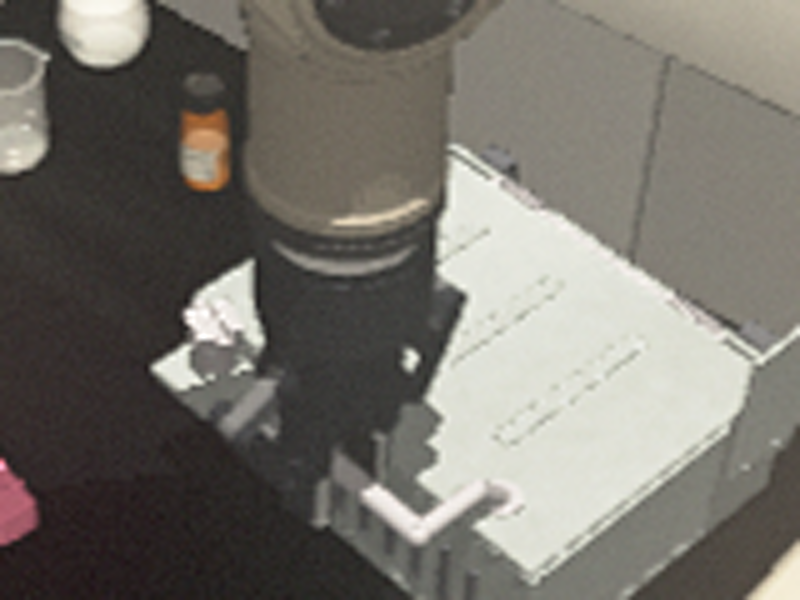

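```bash
python3 -m jog '0 0 0 0 0 0 0.004; 0 0 0 0 0 0 0.004; 0 0 0 0 0 0 0.004; 0 0 0 0 0 0 0.004' 25
python3 - <<'E'
from h import *
d=cam("wrist"); save(d,"pics/w17.png",(200,160,460,380),3)
go(.4834,-.148,.07,-6.1)
E
```

```text
t: 17.25
eef_pos: [0.4835, -0.1486, 0.0678]
tool_rot: [0.0, 0.744, 0.668, 0.0]
contact_force: [-0.6, -0.5, 0.3]
gripper_width: 0.131
t 17.3 tcp [ 0.4835 -0.1486  0.0678] jawyaw -6.22 q7 0.392 F [-0.8  -0.41 -0.55] w 0.1263
shift [ 0.0006 -0.0002 -0.0022] turn [ 0.02  0.   -0.12]
```

View pics/w17.png

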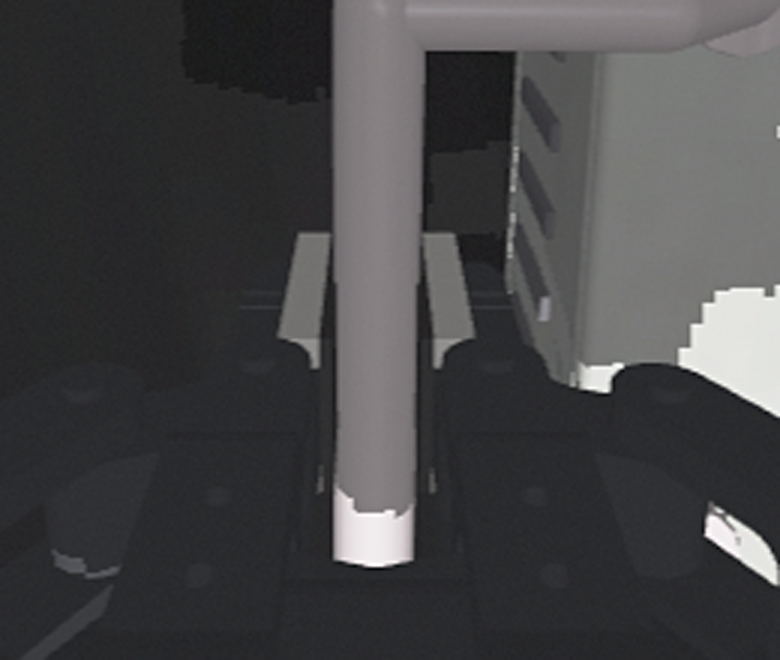

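Gripped at 11 mm. Now I raise the cover along its arc.

```bash
python3 -m jog '0 0.0022 -0.0128 0 0 0 0.004; 0 0.0051 -0.0255 0 0 0 0.004; 0 0.0088 -0.038 0 0 0 0.004; 0 0.0133 -0.0502 0 0 0 0.004; 0 0.0185 -0.0622 0 0 0 0.004'
python3 -m jog '0 0 0 0 0 0 0.004'
python3 - <<'E'
from h import *
import pickle
d=cam("scene"); save(d,"pics/s18.png",(260,120,440,270),4)
go(.4834,-.148,.07,-6.1)
E
```

```text
t: 17.8
eef_pos: [0.5015, -0.1507, 0.1309]
tool_rot: [-0.0, 0.744, 0.668, -0.0]
contact_force: [-1.1, -1.5, -1.1]
gripper_width: 0.131
t: 17.9
eef_pos: [0.5018, -0.1507, 0.1314]
tool_rot: [-0.0, 0.744, 0.668, 0.0]
contact_force: [-4.1, -1.2, -0.5]
gripper_width: 0.129
t 17.95 tcp [ 0.5014 -0.1507  0.1307] jawyaw -6.22 q7 0.324 F [-3.88 -2.1  -0.02] w 0.1293
shift [ 0.0007 -0.0182  0.0607] turn [-0.05 -0.02 -0.12]
```

View pics/s18.png

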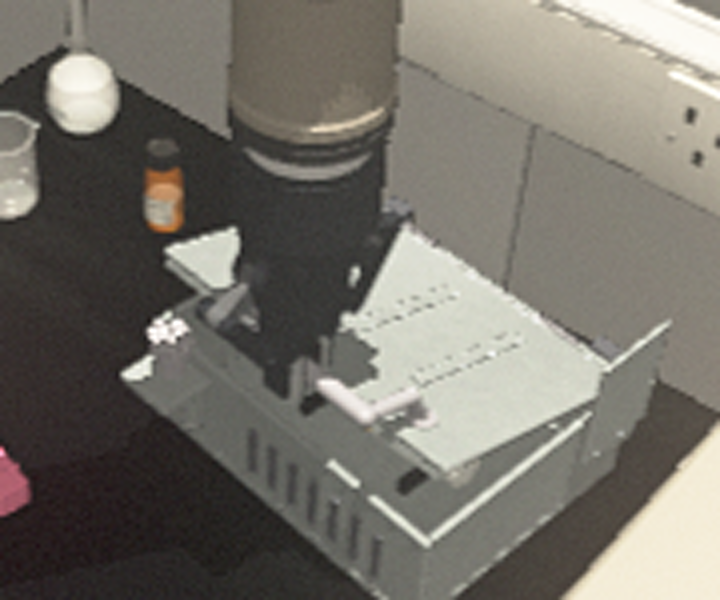

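```bash
python3 -m jog '0 0.0055 -0.0116 0 0 0 0.004; 0 0.012 -0.0229 0 0 0 0.004; 0 0.019 -0.0337 0 0 0 0.004; 0 0.027 -0.0441 0 0 0 0.004; 0 0.0355 -0.054 0 0 0 0.004'
python3 -m jog '0 0 0 0 0 0 0.004'
python3 - <<'E'
from h import *
go(.4834,-.148,.0678,-6.1)
E
```

```text
t: 18.45
eef_pos: [0.5357, -0.1547, 0.1851]
tool_rot: [-0.002, 0.745, 0.667, -0.001]
contact_force: [-9.2, -2.0, 5.1]
gripper_width: 0.127
t: 18.55
eef_pos: [0.5367, -0.1548, 0.1862]
tool_rot: [-0.001, 0.745, 0.668, -0.001]
contact_force: [-11.6, -0.7, 9.5]
gripper_width: 0.126
t 18.55 tcp [ 0.5367 -0.1548  0.1862] jawyaw -6.24 q7 0.289 F [-11.56  -0.72   9.49] w 0.1261
shift [ 0.0009 -0.0535  0.1185] turn [-0.13 -0.04 -0.14]
```

```bash
python3 -m jog '0 -0.0015 -0.0015 0 0 0 0.004; 0 -0.0015 -0.0015 0 0 0 0.004'
python3 - <<'E'
from h import *
import pickle
d=cam("scene"); save(d,"pics/s19.png",(260,100,440,250),4); pickle.dump(d,open("s19.pkl","wb"))
go(.4834,-.148,.0678,-6.1)
d=cam("wrist"); save(d,"pics/w19.png",(200,160,460,380),3)
E
```

```text
t: 18.75
eef_pos: [0.537, -0.1549, 0.1865]
tool_rot: [0.001, 0.744, 0.668, 0.001]
contact_force: [-0.5, -4.1, -1.0]
gripper_width: 0.129
t 18.8 tcp [ 0.5366 -0.1549  0.1861] jawyaw -6.23 q7 0.287 F [ 0.18 -4.75 -1.88] w 0.1298
shift [ 0.0012 -0.0539  0.1182] turn [ 0.11  0.05 -0.13]
```

View pics/s19.png

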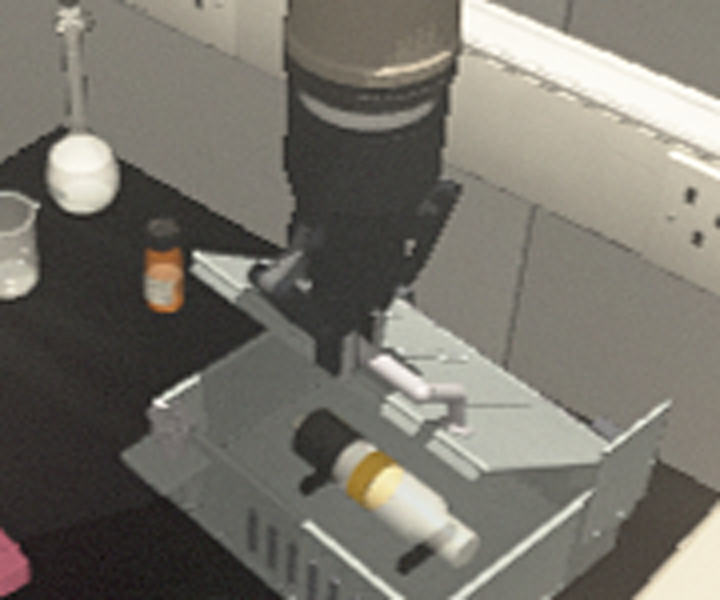

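View pics/w19.png

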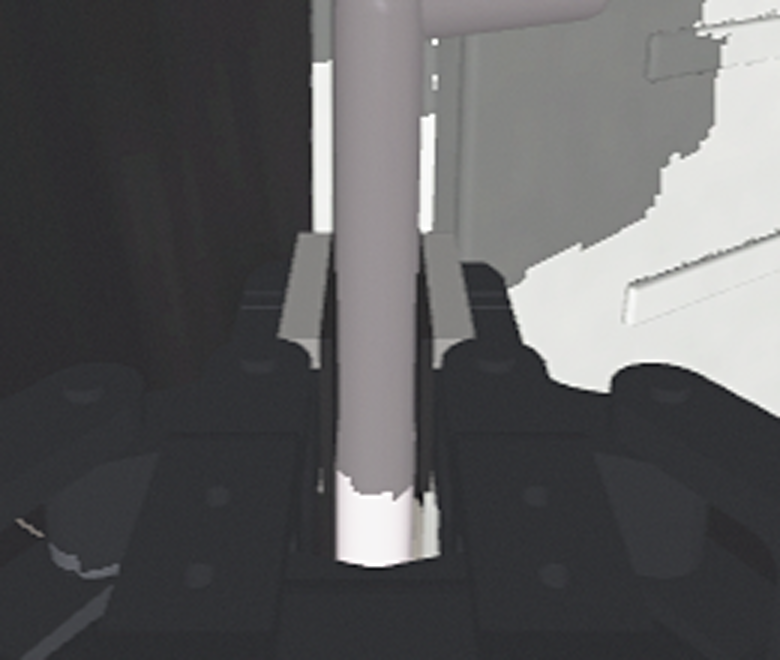

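```bash
python3 -m jog '0 0.0074 -0.0079 0 0 0 0.004; 0 0.0152 -0.0155 0 0 0 0.004; 0 0.0233 -0.0225 0 0 0 0.004; 0 0.0319 -0.0291 0 0 0 0.004; 0 0.0391 -0.0342 0 0 0 0.004'
python3 -m jog '0 0 0 0 0 0 0.004; 0 0 0 0 0 0 0.004'
python3 - <<'E'
from h import *
go(.4834,-.148,.0678,-6.1)
E
```

```text
t: 19.35
eef_pos: [0.574, -0.1592, 0.2207]
tool_rot: [-0.001, 0.745, 0.667, -0.001]
contact_force: [-6.7, -2.7, 6.3]
gripper_width: 0.131
t: 19.55
eef_pos: [0.5746, -0.1592, 0.2208]
tool_rot: [0.0, 0.745, 0.667, -0.0]
contact_force: [-5.7, -3.4, 6.0]
gripper_width: 0.126
t 19.55 tcp [ 0.5746 -0.1592  0.2208] jawyaw -6.25 q7 0.282 F [-5.71 -3.39  5.97] w 0.1257
shift [ 0.0013 -0.0918  0.153 ] turn [-0.01  0.02 -0.15]
```

```bash
python3 -m jog '0 0.0042 -0.0042 0 0 0 0.004; 0 0.0092 -0.0074 0 0 0 0.004; 0 0.0138 -0.0103 0 0 0 0.004; 0 0.0186 -0.0128 0 0 0 0.004; 0 0.0232 -0.0154 0 0 0 0.004'
python3 -m jog '0 0.0025 -0.0013 0 0 0 0.004; 0 0.0051 -0.0025 0 0 0 0.004; 0 0.0051 -0.0025 0 0 0 0.004'
python3 - <<'E'
from h import *
import pickle
go(.4834,-.148,.0678,-6.1)
d=cam("scene"); save(d,"pics/s20.png",(260,80,440,230),4); pickle.dump(d,open("s20.pkl","wb"))
d=cam("wrist"); save(d,"pics/w20.png",(160,100,480,340),2.5); pickle.dump(d,open("w20.pkl","wb"))
E
```

```text
t: 20.05
eef_pos: [0.5977, -0.1619, 0.2355]
tool_rot: [0.0, 0.745, 0.668, -0.001]
contact_force: [-0.8, -4.1, -0.5]
gripper_width: 0.125
t: 20.35
eef_pos: [0.6032, -0.1625, 0.2382]
tool_rot: [0.001, 0.745, 0.668, -0.0]
contact_force: [-2.1, -4.4, 1.0]
gripper_width: 0.127
t 20.35 tcp [ 0.6032 -0.1625  0.2382] jawyaw -6.24 q7 0.283 F [-2.07 -4.42  1.02] w 0.1274
shift [ 0.0016 -0.1208  0.1703] turn [ 0.04  0.07 -0.14]
```

View pics/s20.png

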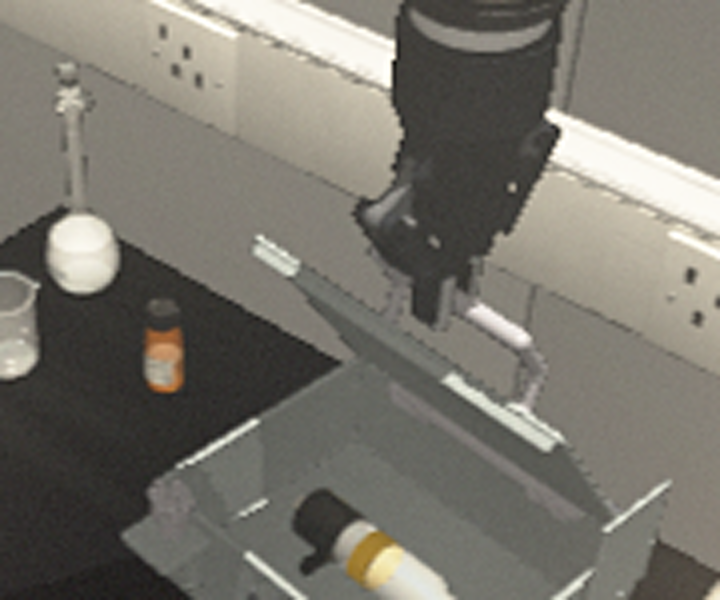

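View pics/w20.png

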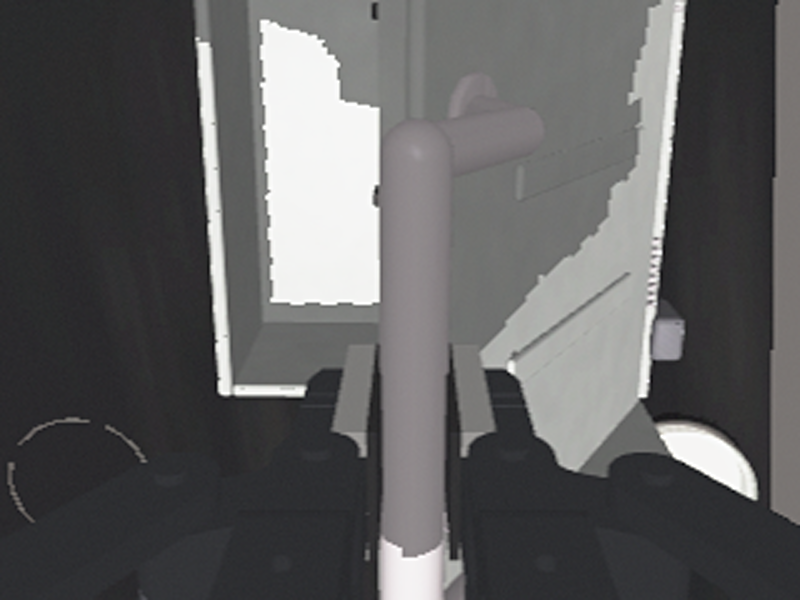

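```bash
cat > ang.py <<'E'
from h import *
psi=np.radians(-6.3); X=np.array([np.cos(psi),np.sin(psi),0]); Y=np.array([-X[1],X[0],0]); Z=np.array([0,0,1.])
H=np.array([.4834,-.148,.087])+.215*X+.03*Y
def pt(f,y,z,th): return H+Y*y-X*(f*np.cos(th)-z*np.sin(th))+Z*(f*np.sin(th)+z*np.cos(th))
E
python3 - <<'E'
from ang import *
import pickle
d=pickle.load(open("s20.pkl","rb"))
for th in (.8,.9,.95,1.,1.05,1.1): print(th,"FL",proj(d,pt(.178,.118,.008,th)).round(1),"FR",proj(d,pt(.178,-.118,.008,th)).round(1),"barR",proj(d,pt(.215,-.08,.03,th)).round(1))
E
```

```text
0.8 FL [314.6 148.9] FR [390.7 201.3] barR [376.  179.3]
0.9 FL [318.9 142.8] FR [395.8 194.3] barR [382.6 171. ]
0.95 FL [321.2 139.8] FR [398.5 190.9] barR [386.  166.9]
1.0 FL [323.6 136.9] FR [401.2 187.5] barR [389.5 163. ]
1.05 FL [326.  134.1] FR [403.9 184.3] barR [392.9 159.3]
1.1 FL [328.5 131.4] FR [406.7 181.2] barR [396.4 155.7]
```

```bash
python3 -m jog '0 0.004 -0.0019 0 0 0 0.004; 0 0.0078 -0.0037 0 0 0 0.004; 0 0.0078 -0.0037 0 0 0 0.004; 0 0.0078 -0.0037 0 0 0 0.004'
python3 - <<'E'
from ang import *
from station import status
o=status.get_obs(); p=o["eef_pos"]-np.array([.4835,-.1486,.0678]); f=p@X; u=p[2]
print("theta",np.arctan2(.03+u,.215-f)-np.arctan2(.03,.215),"r",np.hypot(.03+u,.215-f),o["contact_force"],f,u)
for th in (.99,.94,.9,.85,.80,.79):
    a=th+np.arctan2(.03,.215); r=.2205; print(th,"dy",round(.215-r*np.cos(a)-f,4),"dz",-round(r*np.sin(a)-.03-u,4))
E
```

```text
t: 20.85
eef_pos: [0.6109, -0.1634, 0.242]
tool_rot: [0.001, 0.745, 0.668, -0.0]
contact_force: [-2.4, -4.8, 0.6]
gripper_width: 0.127
theta 1.0304281183649784 r 0.22184958627486764 [-2.35213388 -4.79700666  0.61237557] 0.12825464046024695 0.17418736868045712
0.99 dy -0.0076 dz 0.0049
0.94 dy -0.0174 dz 0.0099
0.9 dy -0.0251 dz 0.0142
0.85 dy -0.0345 dz 0.02
0.8 dy -0.0435 dz 0.0263
0.79 dy -0.0453 dz 0.0276
```

```bash
python3 -m jog '0 -0.0045 0.0024 0 0 0 0.004; 0 -0.009 0.0052 0 0 0 0.004; 0 -0.0135 0.0078 0 0 0 0.004; 0 -0.0174 0.0099 0 0 0 0.004; 0 -0.021 0.0119 0 0 0 0.004'
python3 -m jog '0 -0.005 0.003 0 0 0 0.004; 0 -0.01 0.006 0 0 0 0.004; 0 -0.0145 0.009 0 0 0 0.004; 0 -0.019 0.0118 0 0 0 0.004; 0 -0.0235 0.0147 0 0 0 0.004'
python3 -m jog '0 0 0 0 0 0 0.004; 0 0 0 0 0 0 0.004; 0 0 0 0 0 0 0.004'
python3 - <<'E'
from ang import *
import pickle
from station import status
o=status.get_obs(); p=o["eef_pos"]-np.array([.4835,-.1486,.0678]); f=p@X; u=p[2]
print("theta",np.arctan2(.03+u,.215-f)-np.arctan2(.03,.215),"r",np.hypot(.03+u,.215-f),o["contact_force"],f,u,o["gripper_width"])
d=cam("scene"); save(d,"pics/s21.png",(260,80,440,230),4); pickle.dump(d,open("s21.pkl","wb"))
for th in (.7,.75,.8,.85,.9): print(th,"FL",proj(d,pt(.178,.118,.008,th)).round(1),"FR",proj(d,pt(.178,-.118,.008,th)).round(1),"barR",proj(d,pt(.215,-.08,.03,th)).round(1))
d=cam("wrist"); save(d,"pics/w21.png",(160,100,480,340),2.5)
t=cam("top"); save(t,"pics/t21.png",(290,110,430,230),5); pickle.dump(t,open("t21.pkl","wb"))
E
```

```text
t: 21.35
eef_pos: [0.5904, -0.1609, 0.2312]
tool_rot: [0.001, 0.745, 0.668, 0.001]
contact_force: [-4.2, -4.8, 8.6]
gripper_width: 0.128
t: 21.85
eef_pos: [0.567, -0.1582, 0.2151]
tool_rot: [0.001, 0.744, 0.668, 0.001]
contact_force: [0.7, -5.3, -0.6]
gripper_width: 0.127
t: 22.15
eef_pos: [0.5662, -0.158, 0.2147]
tool_rot: [0.0, 0.745, 0.668, -0.0]
contact_force: [-1.1, -6.1, 1.9]
gripper_width: 0.127
theta 0.7919449392974787 r 0.22055434344705988 [-1.11716373 -6.11340861  1.89515871] 0.083248512314785 0.14687782197352015 0.1268357442889218
0.7 FL [310.7 155.3] FR [385.9 208.4] barR [369.7 188. ]
0.75 FL [312.6 152.1] FR [388.3 204.8] barR [372.8 183.7]
0.8 FL [314.6 148.9] FR [390.7 201.3] barR [376.  179.3]
0.85 FL [316.7 145.8] FR [393.2 197.7] barR [379.3 175.1]
0.9 FL [318.9 142.8] FR [395.8 194.3] barR [382.6 171. ]
```

View pics/s21.png

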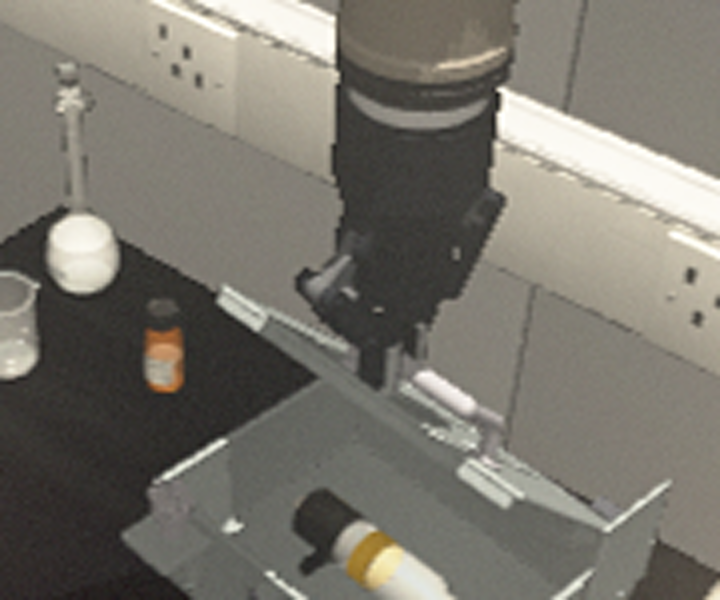

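View pics/w21.png

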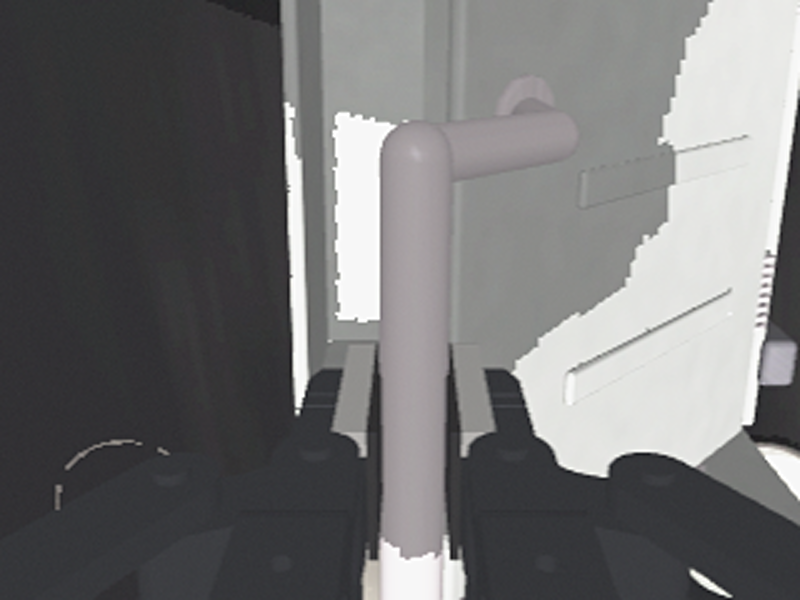

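View pics/t21.png

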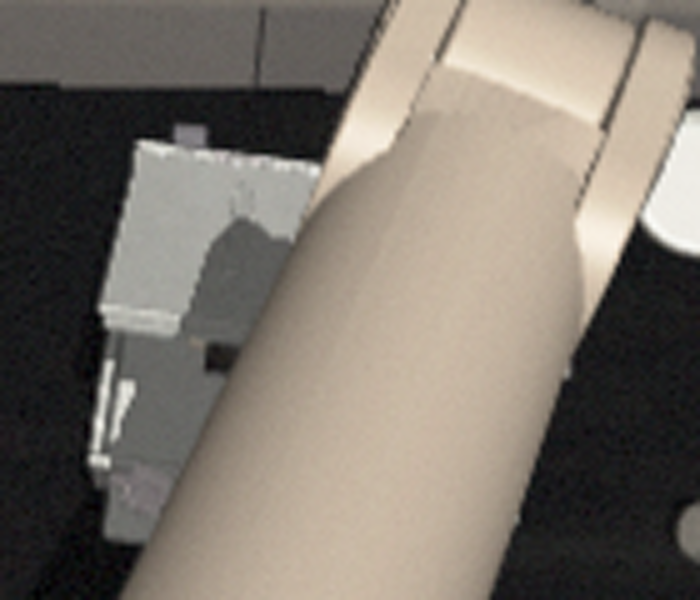

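```bash
python3 - <<'E'
from ang import *
import pickle
t=pickle.load(open("t21.pkl","rb"))
print("obs",290+103/5-.4,110+310/5-.4)
for th in (.7,.75,.8,.85,.9): print(th,proj(t,pt(.178,.118,.008,th)).round(1))
a=cv2.resize(t["image"][190:260,190:290,::-1],None,fx=4,fy=4,interpolation=cv2.INTER_CUBIC)
s=pickle.load(open("s21.pkl","rb"))
b=cv2.resize(s["image"][140:210,190:290,::-1],None,fx=4,fy=4,interpolation=cv2.INTER_CUBIC)
cv2.imwrite("pics/f.png",np.hstack([a,b]))
from station import status
o=status.get_obs(); print(o["t"],o["eef_pos"],np.abs(o["joint_vel"]).max())
E
```

```text
obs 310.20000000000005 171.6
0.7 [308.5 175.3]
0.75 [308.8 172.3]
0.8 [309.  169.1]
0.85 [309.3 165.9]
0.9 [309.6 162.5]
22.3 [ 0.56623616 -0.1580228   0.21468369] 0.0011963547685679265
```

View pics/f.png

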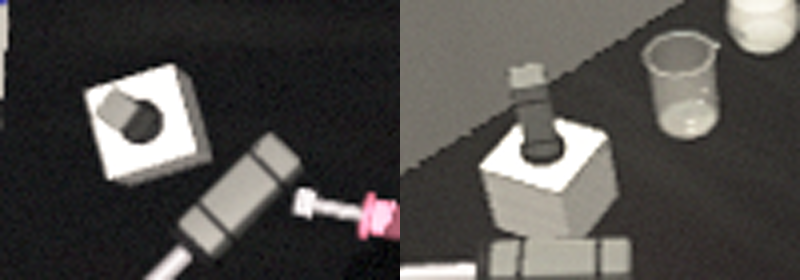

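All the angle estimates (0.76 to 0.79 rad) fall inside the window, everything is at rest, and the driver is home. I hand in.

```bash
python3 - <<'E'
from station import workorder, status
print(workorder.hand_in()); o=status.get_obs(); print(o["t"],o["eef_pos"],o["gripper_width"])
E
```

```text
the job is handed in; nothing more can be done
None
the job is handed in; nothing more can be done
```

The job is handed in, at about 22 s of the 58 s allowed; no verdict was reported.

**Screw:** I turned it anticlockwise with the small grey driver until it met its stop. The reaction torque rose to 0.15 N m, and the slot read about 1.3 rad in the wrist view.

**Driver:** It is back upright in the stand, collar on the block, in the last top and scene views.

**Cover:** I gripped the bar and raised the cover to about 1.0 rad (1.03 from the arm's position), held it there, then brought it back. It was still gripped at rest when I handed in.

**Checks that disagreed or failed:**
- **Final angle:** the arm's position gave 0.79 rad, the top view about 0.76, and scene-view points mostly 0.75 to 0.83. One bar-corner reading was off and I discounted it. The rest lie within 0.70 to 0.88.
- **First grip on the bar:** it closed on air, because the real fingertips sit about 32 mm higher than the reported TCP. The pictures showed this, and I regripped lower.
- **Look-alike drivers:** the three others toppled by themselves during my first moves, when I was not near them.
- **Bystanders:** the beaker and dropper stand where they were in the last scene view. I did not check the white bottle again at the end, but never worked near it.

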